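# Clear the drying stand and stack the garnish trays

### The job

Close down the drinks trolley: take the copper caddy off the wooden drying stand, hook it over the brass rail at least 100 mm along from the white band, then slide it along the rail, still hooked, until the hook sits in the middle of the band. Then stack every garnish tray the right way up on the stand to air, lengthwise and squarely in line with it, each stepped 30 mm lengthwise from what it rests on: the first 30 mm towards the blue-banded end, the next back flush over the stand, the next out again, and so on. Any order of trays will do; leave the shaker tin, the glass, the ice mould, the coaster and the jigger where they are.

Things in the scene. Friction and masses are not known exactly. Their poses are not given: they have to be found in the camera images.
- caddy_tab (a point): centre of the wooden lifting tab on top of the copper caddy (0.28 kg): tab 14 (x) x 36 (y) x 42 mm high, this point 21 mm below its top and 153 mm above the caddy's underside. The caddy is an open box 56 x 80 x 50 mm (its centre 4 mm to +x) with a strip rising to a hook right under the tab; it starts upright on the stand. x across the hook, y along the rail when hung, z up
- caddy_seat (a point): underside of the caddy's hook, which rests on the rail: 28 mm below the tab's centre, 125 mm above the caddy's underside. The hook is 30 mm wide along y; its mouth opens down and is 24 mm wide along x (12 mm either side of this point); its free tip, on the +x side, reaches 25 mm below this point. Axes as the caddy's
- rail: brass rail, a fixed round bar of 12 mm diameter on two end posts; origin on the table half-way between the posts; bar axis along the body's y, 200 mm above the origin, posts 210 mm either side
- mark: white sleeve band on the rail, 44 mm long, the mark; a look only, the hook slides over it. Origin at its centre on the bar's axis, y along the bar
- stand: wooden drying stand, fixed, a slatted block 170 long x 100 wide x 20 mm high; origin at the centre of its underside; x along its length, +x towards the end that wears the blue band
- tray1_center (a point): a plain metal garnish tray, open box 170 long x 100 wide x 32 mm high, walls and floor 4 mm, a 10 mm thick cross wall in the middle, as high as the rim, to lift it by (60 mm free either side of it), a 16 mm flat inward lip at each end flush with the rim; 0.25 kg; all trays are alike. Point: its centre, 16 mm above its underside; x along the 170 mm length, z up. May be absent (None)
- tray2_center (a point): a plain metal garnish tray, open box 170 long x 100 wide x 32 mm high, walls and floor 4 mm, a 10 mm thick cross wall in the middle, as high as the rim, to lift it by (60 mm free either side of it), a 16 mm flat inward lip at each end flush with the rim; 0.25 kg; all trays are alike. Point: its centre, 16 mm above its underside; x along the 170 mm length, z up. May be absent (None)
- tray3_center (a point): a plain metal garnish tray, open box 170 long x 100 wide x 32 mm high, walls and floor 4 mm, a 10 mm thick cross wall in the middle, as high as the rim, to lift it by (60 mm free either side of it), a 16 mm flat inward lip at each end flush with the rim; 0.25 kg; all trays are alike. Point: its centre, 16 mm above its underside; x along the 170 mm length, z up. May be absent (None)
- tray4_center (a point): a plain metal garnish tray, open box 170 long x 100 wide x 32 mm high, walls and floor 4 mm, a 10 mm thick cross wall in the middle, as high as the rim, to lift it by (60 mm free either side of it), a 16 mm flat inward lip at each end flush with the rim; 0.25 kg; all trays are alike. Point: its centre, 16 mm above its underside; x along the 170 mm length, z up. May be absent (None)
- shaker: steel shaker tin, 90 mm across, 170 mm high; origin at the centre of its underside; a bystander
- boston_glass: glass Boston cup, 86 mm across, 145 mm high; origin at the centre of its underside; a bystander
- ice_mould: grey silicone ice ball mould, 70 x 70 x 60 mm high; origin at the centre of its underside; a bystander
- coaster: white ceramic coaster, 100 mm across, 8 mm high; origin at the centre of its underside; a bystander
- jigger: steel jigger, 44 mm across, 80 mm high; origin at the centre of its underside; a bystander
Mind the look-alikes: they are no part of the job. Leave any green look-alike of the part that bears tray1_center alone.

How it is judged (in metres and radians):
On the way, in this order (a step that is already met when the one before it is completed fails the run):
1. the caddy's hook is over the rail, clear of the white band (more than 80 mm from its middle) (x of caddy_seat in the frame of rail between -0.013 and 0.013 m and z of caddy_seat in the frame of rail between 0.198 and 0.217 m and angle between caddy_seat's own z axis and vertical below 0.25 rad and horizontal distance between caddy_seat and mark above 0.08 m), for 0.2 s.
2. the caddy slides along the rail, still hooked, between 25 and 65 mm from the middle of the band (x of caddy_seat in the frame of rail between -0.013 and 0.013 m and z of caddy_seat in the frame of rail between 0.198 and 0.217 m and angle between caddy_seat's own z axis and vertical below 0.25 rad and horizontal distance between caddy_seat and mark between 0.025 and 0.065 m), for 0.05 s.
3. the caddy hangs at the white band, within 12 mm of its middle (x of caddy_seat in the frame of rail between -0.013 and 0.013 m and z of caddy_seat in the frame of rail between 0.198 and 0.217 m and angle between caddy_seat's own z axis and vertical below 0.25 rad and horizontal distance between caddy_seat and mark below 0.012 m), for 0.2 s.
At the end, for the whole second after the job is handed in: Caddy hooked on the rail within 12 mm of the band's middle; every tray upright in the stack, within 11 mm lengthwise and 10 mm sideways of its place (levels 1, 3: 30 mm towards the blue end; 2, 4: flush with the stand), in line within 8 degrees; all at rest (all of step 3 and linear speed of caddy below 0.04 m/s and ((x of tray1_center in the frame of stand between 0.019 and 0.041 m and y of tray1_center in the frame of stand between -0.01 and 0.01 m and z of tray1_center in the frame of stand between 0.03 and 0.042 m) or (x of tray1_center in the frame of stand between -0.011 and 0.011 m and y of tray1_center in the frame of stand between -0.01 and 0.01 m and z of tray1_center in the frame of stand between 0.062 and 0.074 m) or (x of tray1_center in the frame of stand between 0.019 and 0.041 m and y of tray1_center in the frame of stand between -0.01 and 0.01 m and z of tray1_center in the frame of stand between 0.094 and 0.106 m) or (x of tray1_center in the frame of stand between -0.011 and 0.011 m and y of tray1_center in the frame of stand between -0.01 and 0.01 m and z of tray1_center in the frame of stand between 0.126 and 0.138 m)) and angle between the x axis of each of tray1_center, tray2_center, tray3_center, tray4_center and the x axis of stand, either way round below 0.14 rad and angle between each of tray1_center, tray2_center, tray3_center, tray4_center's own z axis and vertical below 0.08 rad and linear speed of each of tray1, tray2, tray3, tray4 below 0.03 m/s and ((x of tray2_center in the frame of stand between 0.019 and 0.041 m and y of tray2_center in the frame of stand between -0.01 and 0.01 m and z of tray2_center in the frame of stand between 0.03 and 0.042 m) or (x of tray2_center in the frame of stand between -0.011 and 0.011 m and y of tray2_center in the frame of stand between -0.01 and 0.01 m and z of tray2_center in the frame of stand between 0.062 and 0.074 m) or (x of tray2_center in the frame of stand between 0.019 and 0.041 m and y of tray2_center in the frame of stand between -0.01 and 0.01 m and z of tray2_center in the frame of stand between 0.094 and 0.106 m) or (x of tray2_center in the frame of stand between -0.011 and 0.011 m and y of tray2_center in the frame of stand between -0.01 and 0.01 m and z of tray2_center in the frame of stand between 0.126 and 0.138 m)) and ((x of tray3_center in the frame of stand between 0.019 and 0.041 m and y of tray3_center in the frame of stand between -0.01 and 0.01 m and z of tray3_center in the frame of stand between 0.03 and 0.042 m) or (x of tray3_center in the frame of stand between -0.011 and 0.011 m and y of tray3_center in the frame of stand between -0.01 and 0.01 m and z of tray3_center in the frame of stand between 0.062 and 0.074 m) or (x of tray3_center in the frame of stand between 0.019 and 0.041 m and y of tray3_center in the frame of stand between -0.01 and 0.01 m and z of tray3_center in the frame of stand between 0.094 and 0.106 m) or (x of tray3_center in the frame of stand between -0.011 and 0.011 m and y of tray3_center in the frame of stand between -0.01 and 0.01 m and z of tray3_center in the frame of stand between 0.126 and 0.138 m)) and ((x of tray4_center in the frame of stand between 0.019 and 0.041 m and y of tray4_center in the frame of stand between -0.01 and 0.01 m and z of tray4_center in the frame of stand between 0.03 and 0.042 m) or (x of tray4_center in the frame of stand between -0.011 and 0.011 m and y of tray4_center in the frame of stand between -0.01 and 0.01 m and z of tray4_center in the frame of stand between 0.062 and 0.074 m) or (x of tray4_center in the frame of stand between 0.019 and 0.041 m and y of tray4_center in the frame of stand between -0.01 and 0.01 m and z of tray4_center in the frame of stand between 0.094 and 0.106 m) or (x of tray4_center in the frame of stand between -0.011 and 0.011 m and y of tray4_center in the frame of stand between -0.01 and 0.01 m and z of tray4_center in the frame of stand between 0.126 and 0.138 m))); the robot touches nothing.
It fails at once if the shaker tin is pushed more than 50 mm from its place or tipped over (distance of shaker from where it was at the start of the episode above 0.05 m or angle between shaker's own z axis and vertical above 0.6 rad).
It fails at once if the Boston glass is pushed more than 50 mm from its place or tipped over (distance of boston_glass from where it was at the start of the episode above 0.05 m or angle between boston_glass's own z axis and vertical above 0.6 rad).
It fails at once if the ice ball mould is pushed more than 50 mm from its place or tipped over (distance of ice_mould from where it was at the start of the episode above 0.05 m or angle between ice_mould's own z axis and vertical above 0.6 rad).
It fails at once if the coaster is pushed more than 50 mm from its place or tipped over (distance of coaster from where it was at the start of the episode above 0.05 m or angle between coaster's own z axis and vertical above 0.6 rad).
It fails at once if the jigger is pushed more than 50 mm from its place or tipped over (distance of jigger from where it was at the start of the episode above 0.05 m or angle between jigger's own z axis and vertical above 0.6 rad).
Of tray1, tray2, tray3, tray4 only 3 to 4 are there at a start; the rules pass over those that are not, and their reading is None.
At some moment in a run one of tray1, tray2, tray3, tray4 may be knocked a few centimetres aside while the robot is not near it.
It also fails if it takes over 210 s, if anything falls off the work surface, if the arm or the gripper's body presses on something with over 40 N, if the wrist force passes 120 N, or if a joint passes its speed limit or range.

### The arm

A 6-joint arm with a two-finger parallel gripper is mounted at the origin on the work surface. World frame = base frame: x ahead of the robot, y to its left, z up, the work surface at z = 0. Lengths are in mm, angles in rad, forces in N, time in s.
With the tool pointing down it reaches from about 300 to 775 mm from the base axis. Payload 14.6 kg.
Tool frame: the origin (TCP) lies midway between the tips of the shut fingers; the grasp point (between the pads) lies 19 mm behind it; z points along the fingers, y is the direction in which the jaws open and shut (so a half turn about z gives the same grasp; the last joint's range is limited). The gripper opens to 94 mm and grips with 3 to 60 N. Pads are 16 mm wide; open, the fingers measure 119 mm over their backs; the gripper's body (75 mm by 177 mm) begins 78 mm behind the grasp point.
Start: joints at [-1.298, 0.3, 1.521, -0, 1.321, -0.067], TCP at [183.307, -518.544, 205.446] pointing down, gripper open.
Joint ranges: [-3.03, 3.03], [-0.79, 2.21], [0.23, 2.52], [-1.04, 4.18], [0, 3.07], [-2.55, 2.55]. Speed limits (rad/s): [2.22, 2.22, 2.57, 3.14, 3.14, 3.14].

### API

Orientations are given as [roll, pitch, yaw] about the fixed x, y, z axes, in that order (R = Rz(yaw) Ry(pitch) Rx(roll)).
In Python, from cell import manip gives the robot as it stands.
- The arm moves only by the tool play_rows, never from a script. Its argument "commands" is a list of rows, each an object of numbers: "x", "y", "z": the shift along the tool's x, y, z in m; "wx", "wy", "wz": the turn, a rotation vector about the tool's x, y, z in degrees; "grip": the opening, from 0 (shut) to 1 (fully open). In form: [{"x": .., "y": .., "z": .., "wx": .., "wy": .., "wz": .., "grip": ..}, ...]. A call has 1 to 20 rows; each row shifts and turns the commanded pose from where the row before left it, along the tool's axes as they then stand; what a row does not reach is not made up. A row lasts 1/8 s, in which the tool goes at most 62.5 mm and 10.7 degrees, less where a joint would pass 70% of its speed; a pose out of reach is approached as far as the arm can. A call is refused whole if a number of a shift passes 0.0625 or a number of a turn 10.7, either way. A call with a gripper value outside its range is refused whole. The fingers move at their own pace and stop on an object; "squeeze" is the grip in N (left out, the last holds). Time passes only in rows, so rows that do not move let the fingers close. It gives the time, the measured TCP pose, the force and the opening at its end, in the units of the state.
- manip.read_state(): the state, without advancing time (a new reading comes with each control period).
- manip.camera(name): name is "side" or "top"; returns (picture, depth): 480x640x3 uint8, red, green, blue; 480x640 float32, mm along the optical axis (not along the pixel's ray), 0 where there is no reading.
- manip.camera_info(name): a dict with "intrinsics" (3x3 intrinsics, pixels), "camera_from_world" (4x4, takes a point from world to camera coordinates). Camera axes: x right, y up, looking along -z (the intrinsics and any distortion apply to the point x, -y, -z); pixel columns grow to the right and rows downward; lengths in mm; the calibration is good to about 2 mm. A picture is of the moment at which its call begins. camera_info takes no time and is no camera call.
- manip.sign_off(): hands the job in, once; it reports no verdict.
The state is a dict: "clock": time; "joints": joint angles; "qd": joint speeds; "effort": joint torques, N m; "eef_pos": TCP position; "eef_rot": TCP orientation; "wrist_force": force on the tool from outside, world axes, zero at the start; "moment": the same for the moment, N m; "finger_gap": finger opening in mm.
Only numpy, scipy, OpenCV 4.12 (cv2) and the standard library are available. Lean on these libraries where they do the work, as an engineer would, in place of code of your own. Each camera call takes 0.05 s, during which the arm holds its last target.

## Working session

There is one attempt and no reset: what is moved stays moved. The work goes in short steps, Python scripts to look and compute and a tool call to move; the robot and the scene stay as the last step left them, time stands still between calls to the robot, and variables do not carry over. Pictures are saved under pics/ and viewed, and the job is handed in when it is done.

Besides the shell and the picture viewer there is one more tool, called after ">>>" as name(argument=value, ...) on one line, values as JSON. play_rows: Moves the arm, as the interface text tells. Its arguments: {"type":"object","properties":{"commands":{"type":"array"},"squeeze":{"type":"number"}},"required":["commands"]}

```bash
mkdir -p pics; ls; cat > h.py <<'E'
import numpy as np, cv2
from cell import manip
def grab(n,tag):
    p,d=manip.camera(n); cv2.imwrite(f'pics/{tag}_{n}.png',p[:,:,::-1]); np.save(f'pics/{tag}_{n}.npy',d); np.save(f'pics/{tag}_{n}_rgb.npy',p)
    return p,d
def world(n,d):
    i=manip.camera_info(n); K=np.array(i["intrinsics"]); T=np.linalg.inv(np.array(i["camera_from_world"]))
    v,u=np.mgrid[0:d.shape[0],0:d.shape[1]]
    X=(u-K[0,2])/K[0,0]*d; Y=(v-K[1,2])/K[1,1]*d
    P=np.stack([X,-Y,-d,np.ones_like(d)],-1)
    W=P@T.T; W=W[...,:3]; W[d==0]=np.nan
    return W
E
python3 - <<'E'
from h import *
for n in("side","top"):
    grab(n,'a'); i=manip.camera_info(n); print(i)
print(manip.read_state())
E
```

```text
pics
{'intrinsics': array([[518.75065505,   0.        , 324.55479313],
       [  0.        , 518.75065505, 239.74357421],
       [  0.        ,   0.        ,   1.        ]]), 'camera_from_world': array([[ 8.63460039e-01, -5.04174489e-01,  1.56475610e-02,
        -4.16167601e+02],
       [ 3.60168294e-01,  6.37956726e-01,  6.80654109e-01,
        -2.73679260e+02],
       [-3.53150904e-01, -5.82081868e-01,  7.32437805e-01,
        -1.56414208e+03],
       [ 0.00000000e+00,  0.00000000e+00,  0.00000000e+00,
         1.00000000e+00]])}
{'intrinsics': array([[434.18379449,   0.        , 316.68656195],
       [  0.        , 434.18379449, 237.25125793],
       [  0.        ,   0.        ,   1.        ]]), 'camera_from_world': array([[-1.09875998e-03, -9.99921015e-01, -1.25202597e-02,
         1.36833074e+01],
       [ 9.98793614e-01, -1.71200522e-03,  4.90753035e-02,
        -4.73017681e+02],
       [-4.90928621e-02, -1.24512335e-02,  9.98716605e-01,
        -1.36598858e+03],
       [ 0.00000000e+00,  0.00000000e+00,  0.00000000e+00,
         1.00000000e+00]])}
{'clock': 0.1, 'joints': array([-1.29761254e+00,  3.00418696e-01,  1.52152411e+00, -3.50130209e-05,
        1.32069560e+00, -6.65954666e-02]), 'qd': array([-9.85355114e-04, -3.26977274e-04, -3.36537293e-05, -2.30029505e-04,
       -1.31364963e-03,  1.97130550e-03]), 'effort': array([ 9.18320220e-04, -5.32643759e+01, -3.53284085e+01,  7.08856224e-02,
        2.34815438e-02, -6.51190044e-05]), 'eef_pos': array([ 183.23004994, -518.32927725,  204.93917237]), 'eef_rot': array([-3.14054695e+00, -3.57519934e-05,  3.39787921e-01]), 'wrist_force': array([-0.84937673, -0.02499332,  0.84193683]), 'moment': array([-0.02307399, -0.00263192,  0.06740507]), 'finger_gap': 93.79882784512044}
```

View pics/a_side.png

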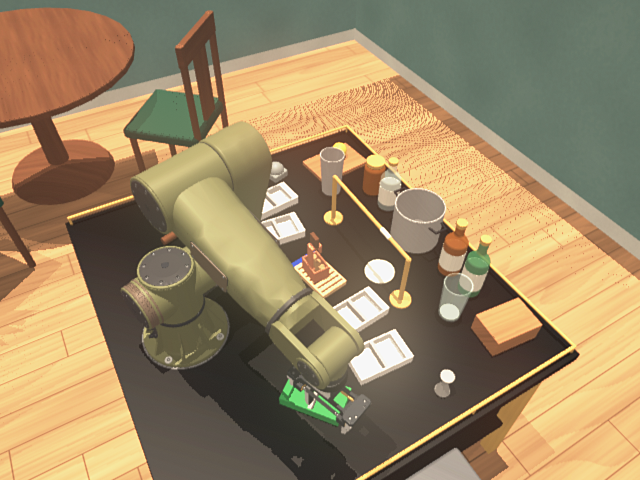

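View pics/a_top.png

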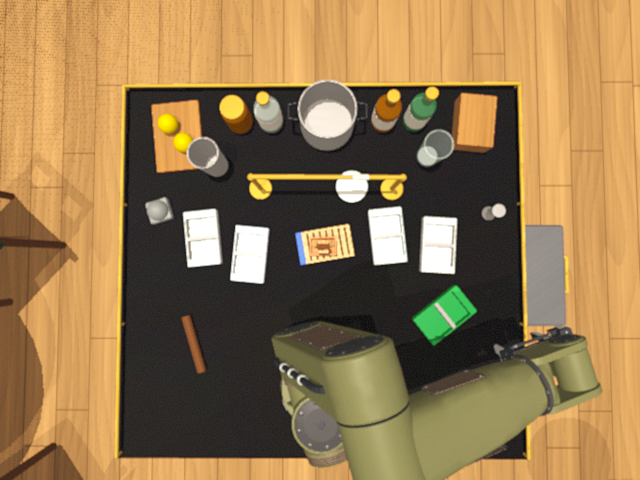

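Top view: rail bar runs from (250,177) to (404,177). The white band is near (352,177), above the coaster at (352,186). The stand is at (325,245) with its blue end at (301,247), and the caddy is on it. Candidate trays are (202,237), (250,254), (388,235) and (438,245), all white or metal. The green look-alike at (445,315) is excluded. I'll check these in a close crop.

```bash
python3 - <<'E'
from h import *
im=cv2.imread('pics/a_top.png'); c=im[160:310,170:470]
cv2.imwrite('pics/a_crop.png',cv2.resize(c,None,fx=2.66,fy=2.66,interpolation=cv2.INTER_CUBIC))
im=cv2.imread('pics/a_side.png'); c=im[130:400,250:490]
cv2.imwrite('pics/a_crop2.png',cv2.resize(c,None,fx=2.2,fy=2.2,interpolation=cv2.INTER_CUBIC))
E
```

```text
(no output)
```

View pics/a_crop.png

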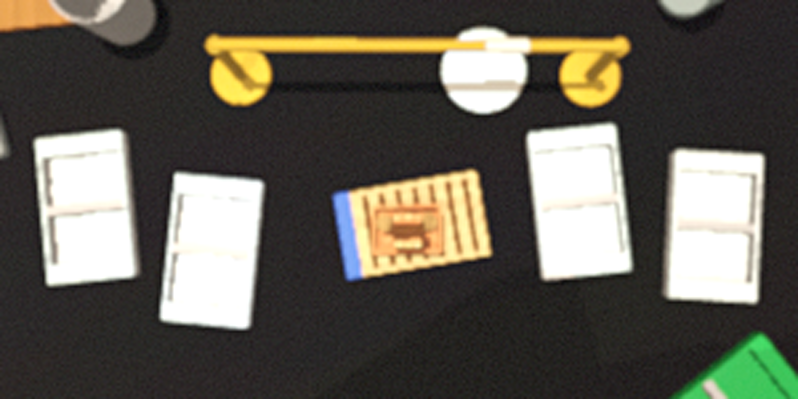

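View pics/a_crop2.png

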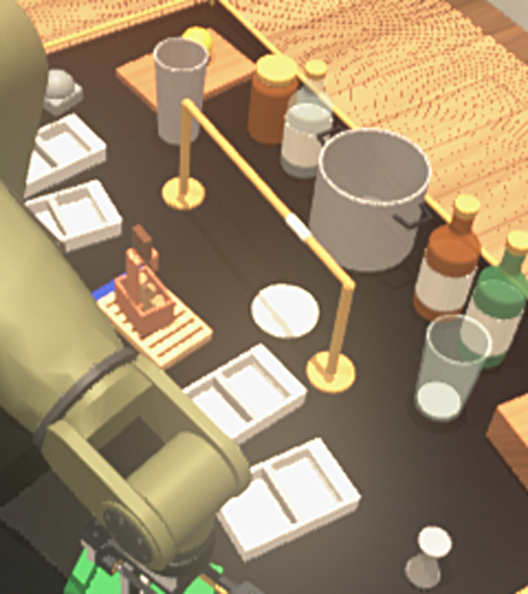

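All four white trays show lips and a cross wall, so they are upright. The white band sits nearer the right (−y) post. Next I'll measure them.

```bash
cat >> h.py <<'E'
def trays(tag,n='top',zlo=20,zhi=200):
    d=np.load(f'pics/{tag}_{n}.npy'); p=np.load(f'pics/{tag}_{n}_rgb.npy').astype(int); W=world(n,d)
    m=(p.min(-1)>150)&(p.max(-1)-p.min(-1)<45)&(W[...,2]>-5)&(W[...,2]<zhi)&(W[...,0]>200)&(W[...,0]<720)&(abs(W[...,1])<480)
    k,l,s,c=cv2.connectedComponentsWithStats(m.astype(np.uint8))
    out=[]
    for i in range(1,k):
        if s[i,4]<400: continue
        q=W[l==i]; z=np.percentile(q[:,2],90)
        q=q[(q[:,2]>zlo)]
        if len(q)<50: continue
        r=cv2.minAreaRect(q[:,:2].astype(np.float32))
        (cx,cy),(w,h),a=r
        if w<h: a-=90
        out.append((cx,cy,w,h,a)); print(c[i].round(),'ctr %.1f %.1f size %.0f %.0f long-axis ang %.1f'%(cx,cy,w,h,(a+180)%180),'ztop %.1f'%z,'n',len(q))
    return out
E
python3 - <<'E'
from h import *
print('top');trays('a')
print('side');trays('a','side')
for n in('top','side'):
    d=np.load(f'pics/a_{n}.npy'); p=np.load(f'pics/a_{n}_rgb.npy').astype(int); W=world(n,d); hsv=cv2.cvtColor(p.astype(np.uint8),cv2.COLOR_RGB2HSV)
    # rail
    m=(W[...,2]>192)&(W[...,2]<215)&(W[...,0]>500)&(W[...,0]<700)&(abs(W[...,1])<300)
    q=W[m]; rgb=p[m]
    br=(rgb.min(-1)>150); 
    print(n,'rail n',len(q))
    A=np.polyfit(q[:,1],q[:,0],1); print('x=',A,'y range',np.percentile(q[:,1],[0.5,99.5]),'z',np.percentile(q[:,2],[50,95]))
    b=q[br]; print('band n',len(b),'y',b[:,1].min(),b[:,1].max(),b.mean(0))
    # stand blue
    m=(hsv[...,0]>100)&(hsv[...,0]<130)&(hsv[...,1]>120)&(W[...,2]>10)&(W[...,2]<40)&(W[...,0]>300)&(W[...,0]<600); q=W[m]
    print('blue',len(q), np.nanmean(q,0) , cv2.minAreaRect(q[:,:2].astype(np.float32)) if len(q) else 0)
    m=(W[...,2]>12)&(W[...,2]<200)&(W[...,0]>330)&(W[...,0]<560)&(W[...,1]>-115)&(W[...,1]<110); q=W[m]
    s=q[q[:,2]<28]; print('stand',cv2.minAreaRect(s[:,:2].astype(np.float32)),'z',np.percentile(s[:,2],[50,90]))
    for lo,hi in((55,85),(100,142),(143,160),(178,200)):
        c=q[(q[:,2]>lo)&(q[:,2]<hi)]; 
        if len(c)>5: print(lo,hi,len(c),c.mean(0),cv2.minAreaRect(c[:,:2].astype(np.float32)),c[:,2].max())
E
```

```text
top
[387. 235.] ctr 476.9 -207.3 size 170 101 long-axis ang 6.0 ztop 33.2 n 664
[202. 238.] ctr 471.3 374.6 size 171 103 long-axis ang 6.4 ztop 33.8 n 707
[438. 245.] ctr 448.4 -365.8 size 102 171 long-axis ang 176.6 ztop 33.3 n 708
[249. 254.] ctr 419.9 225.0 size 101 170 long-axis ang 174.7 ztop 33.4 n 665
side
[278. 200.] ctr 478.6 373.9 size 158 109 long-axis ang 6.0 ztop 34.9 n 278
[286. 227.] ctr 444.1 221.1 size 111 122 long-axis ang 176.8 ztop 35.0 n 317
[363. 309.] ctr 491.4 -206.3 size 144 104 long-axis ang 5.4 ztop 34.5 n 433
[381. 357.] ctr 446.5 -367.0 size 105 173 long-axis ang 176.8 ztop 34.2 n 705
top rail n 749
x= [7.21726360e-03 6.29646297e+02] y range [-229.78027251  198.53108495] z [204.71989051 209.05883129]
band n 110 y -132.9516629214479 -48.098432722083295 [ 628.57116716 -100.47576665  205.00333044]
blue 106 [436.37561569  65.80381431  20.83746189] ((437.35894775390625, 66.26541137695312), (99.89881134033203, 14.755656242370605), 10.241353988647461)
stand ((450.4957275390625, -10.692359924316406), (100.04293060302734, 170.3356170654297), 9.622658729553223) z [
[... 1191 characters left out ...]
 24.94914445]
55 85 315 [441.89446964 -12.68313708  67.10508432] ((442.5866394042969, -6.3468017578125), (60.494544982910156, 84.83794403076172), 0.7206345200538635) 84.68230104594659
100 142 77 [427.66826962 -10.29759803 123.00282626] ((436.8417053222656, -5.523952484130859), (35.68696212768555, 37.91554260253906), 87.69136047363281) 141.91548731599028
143 160 71 [432.72435509 -10.33134343 152.10831358] ((437.65997314453125, -6.64555549621582), (32.762454986572266, 39.17400360107422), 83.40635681152344) 159.24410974579246
178 200 67 [436.10142922  -8.93457505 190.617654  ] ((437.8011474609375, -4.614513397216797), (15.932670593261719, 43.39828872680664), 2.290952682495117) 199.1807506167554
```

```bash
cat >> h.py <<'E'
def band(tag):
  for n in('top','side'):
    d=np.load(f'pics/{tag}_{n}.npy'); p=np.load(f'pics/{tag}_{n}_rgb.npy').astype(int); W=world(n,d); hsv=cv2.cvtColor(p.astype(np.uint8),cv2.COLOR_RGB2HSV)
    m=(W[...,2]>194)&(W[...,2]<215)&(abs(W[...,0]-628)<14)&(W[...,1]>-200)&(W[...,1]<20)
    y=W[m][:,1]; s=hsv[m][:,1]; b=np.arange(-150,-40,4)
    print(n,[(int(a),int(np.median(s[(y>=a)&(y<a+4)]))) for a in b if ((y>=a)&(y<a+4)).any()])
    w=(s<70)&(y>-140)&(y<-50); print('band',w.sum(),y[w].min(),y[w].max(),y[w].mean(),np.median(y[w]))
def go(x,y,z,yaw=None):
    s=manip.read_state(); e=s['eef_pos']; r=s['eef_rot']; ps=r[2]
    from scipy.spatial.transform import Rotation as R
    Rt=R.from_euler('xyz',r); dv=Rt.inv().apply(np.array([x,y,z])-e)
    print('now',e.round(1),np.degrees(r).round(2),'tool-axis mm',dv.round(1))
    if yaw is not None:
        g=R.from_euler('xyz',[np.pi,0,np.radians(yaw)]); print('turn deg (tool)',np.degrees((Rt.inv()*g).as_rotvec()).round(1))
E
python3 - <<'E'
from h import *
band('a'); go(440,-5,260,90); print(manip.read_state()['wrist_force'])
E
```

```text
top [(-150, 181), (-146, 180), (-142, 185), (-138, 171), (-134, 79), (-130, 25), (-126, 13), (-122, 23), (-118, 14), (-114, 25), (-110, 22), (-106, 23), (-102, 25), (-98, 23), (-94, 22), (-90, 35), (-86, 109), (-82, 119), (-78, 114), (-74, 141), (-70, 112), (-66, 114), (-62, 114), (-58, 150), (-54, 176), (-50, 177), (-46, 180), (-42, 183)]
band 98 -130.80987959048161 -50.829712415224506 -102.21675312522125 -104.41054229035714
side [(-150, 123), (-146, 119), (-142, 119), (-138, 113), (-134, 111), (-130, 11), (-126, 7), (-122, 6), (-118, 2), (-114, 2), (-110, 3), (-106, 3), (-102, 3), (-98, 4), (-94, 1), (-90, 10), (-86, 75), (-82, 124), (-78, 114), (-74, 127), (-70, 117), (-66, 116), (-62, 114), (-58, 130), (-54, 124), (-50, 122), (-46, 146), (-42, 142)]
band 58 -129.81527379029296 -82.91084397034899 -109.38788055374506 -110.27030242647112
now [ 183.2 -518.3  204.9] [-179.94   -0.     19.47] tool-axis mm [ 413.2 -398.5  -54.6]
turn deg (tool) [ -0.1  -0.  -70.5]
[-0.84937673 -0.02499332  0.84193683]
```

>>> play_rows(commands=[{"z": -0.03, "grip": 0.55}, {"z": -0.03}, {"x": 0.03, "y": -0.028, "z": -0.005}, {"x": 0.03, "y": -0.028, "z": -0.005}, {"x": 0.03, "y": -0.028, "z": -0.005}, {"x": 0.03, "y": -0.028, "z": -0.005}, {"x": 0.03, "y": -0.028, "z": -0.005}, {"x": 0.03, "y": -0.028, "z": -0.005}, {"x": 0.03, "y": -0.028}, {"x": 0.03, "y": -0.028}, {"x": 0.03, "y": -0.028}, {"x": 0.03, "y": -0.028}, {"x": 0.03, "y": -0.028}, {"x": 0.03, "y": -0.028}, {"x": 0.03, "y": -0.028}, {"x": 0.023, "y": -0.034}, {"wz": -9}, {"wz": -9}, {"wz": -9}, {"wz": -9}])

```text
$.commands[0]: bad value
```

>>> play_rows(commands=[{"wz": -9}, {"wz": -9}, {"wz": -8.5}, {"wz": -8}, {}, {}])

```text
$.commands[0]: bad value
```

```bash
python3 - <<'E'
from h import *
grab('side','b');grab('top','b'); go(440,-5,159,90); s=manip.read_state(); print(s['finger_gap'],s['joints'],s['clock'])
trays('b')
E
```

```text
now [ 183.2 -518.4  205.1] [-179.96   -0.     19.47] tool-axis mm [ 413.2 -398.5   46.4]
turn deg (tool) [ -0.   -0.  -70.5]
93.93384846425579 [-1.29762593e+00  3.00243418e-01  1.52134144e+00 -2.16996465e-05
  1.32068135e+00 -6.65672094e-02] 0.2
[387. 235.] ctr 477.3 -207.7 size 170 102 long-axis ang 6.0 ztop 33.6 n 669
[202. 238.] ctr 471.0 375.2 size 170 102 long-axis ang 5.6 ztop 33.9 n 704
[438. 245.] ctr 448.3 -366.2 size 104 171 long-axis ang 176.7 ztop 33.5 n 709
[249. 254.] ctr 420.0 224.8 size 101 170 long-axis ang 174.8 ztop 33.5 n 672
```

>>> play_rows(commands=[{"x": 0, "y": 0, "z": -0.03, "wx": 0, "wy": 0, "wz": 0, "grip": 0.55}, {"x": 0, "y": 0, "z": -0.03, "wx": 0, "wy": 0, "wz": 0, "grip": 0.55}, {"x": 0.03, "y": -0.028, "z": -0.005, "wx": 0, "wy": 0, "wz": 0, "grip": 0.55}, {"x": 0.03, "y": -0.028, "z": -0.005, "wx": 0, "wy": 0, "wz": 0, "grip": 0.55}, {"x": 0.03, "y": -0.028, "z": -0.005, "wx": 0, "wy": 0, "wz": 0, "grip": 0.55}, {"x": 0.03, "y": -0.028, "z": -0.005, "wx": 0, "wy": 0, "wz": 0, "grip": 0.55}, {"x": 0.03, "y": -0.028, "z": -0.005, "wx": 0, "wy": 0, "wz": 0, "grip": 0.55}, {"x": 0.03, "y": -0.028, "z": -0.005, "wx": 0, "wy": 0, "wz": 0, "grip": 0.55}, {"x": 0.03, "y": -0.028, "z": 0, "wx": 0, "wy": 0, "wz": 0, "grip": 0.55}, {"x": 0.03, "y": -0.028, "z": 0, "wx": 0, "wy": 0, "wz": 0, "grip": 0.55}, {"x": 0.03, "y": -0.028, "z": 0, "wx": 0, "wy": 0, "wz": 0, "grip": 0.55}, {"x": 0.03, "y": -0.028, "z": 0, "wx": 0, "wy": 0, "wz": 0, "grip": 0.55}, {"x": 0.03, "y": -0.028, "z": 0, "wx": 0, "wy": 0, "wz": 0, "grip": 0.55}, {"x": 0.03, "y": -0.028, "z": 0, "wx": 0, "wy": 0, "wz": 0, "grip": 0.55}, {"x": 0.03, "y": -0.028, "z": 0, "wx": 0, "wy": 0, "wz": 0, "grip": 0.55}, {"x": 0.023, "y": -0.034, "z": 0, "wx": 0, "wy": 0, "wz": 0, "grip": 0.55}])

```text
clock: 2.2
eef_pos: [440.5, -4.3, 295.2]
eef_rot: [-3.141, 0.0, 0.34]
wrist_force: [-0.2, -0.3, 0.9]
finger_gap: 51.9
```

>>> play_rows(commands=[{"x": 0, "y": 0, "z": 0, "wx": 0, "wy": 0, "wz": -9, "grip": 0.55}, {"x": 0, "y": 0, "z": 0, "wx": 0, "wy": 0, "wz": -9, "grip": 0.55}, {"x": 0, "y": 0, "z": 0, "wx": 0, "wy": 0, "wz": -9, "grip": 0.55}, {"x": 0, "y": 0, "z": 0, "wx": 0, "wy": 0, "wz": -9, "grip": 0.55}, {"x": 0, "y": 0, "z": 0, "wx": 0, "wy": 0, "wz": -9, "grip": 0.55}, {"x": 0, "y": 0, "z": 0, "wx": 0, "wy": 0, "wz": -9, "grip": 0.55}, {"x": 0, "y": 0, "z": 0, "wx": 0, "wy": 0, "wz": -8.5, "grip": 0.55}, {"x": 0, "y": 0, "z": 0, "wx": 0, "wy": 0, "wz": -8, "grip": 0.55}, {"x": 0, "y": 0, "z": 0, "wx": 0, "wy": 0, "wz": 0, "grip": 0.55}])

```text
clock: 3.32
eef_pos: [440.0, -5.7, 295.3]
eef_rot: [-3.141, -0.0, 1.569]
wrist_force: [-0.3, -0.3, 0.1]
finger_gap: 51.6
```

```bash
python3 - <<'E'
from h import *
grab('side','b'); go(440,-5,159,90); s=manip.read_state(); print(s['finger_gap'],s['joints'],s['clock'])
im=cv2.imread('pics/b_side.png')[180:330,240:420]; cv2.imwrite('pics/b_c.png',cv2.resize(im,None,fx=4,fy=4,interpolation=cv2.INTER_CUBIC))
E
```

```text
now [440.   -5.6 295.4] [-179.99   -0.     89.79] tool-axis mm [  0.6   0.  136.4]
turn deg (tool) [-0.  -0.  -0.2]
51.42889242505595 [-9.61054158e-02 -8.87554630e-03  1.66603770e+00 -3.86447909e-06
  1.48454432e+00 -9.25205111e-02] 3.375
```

View pics/b_c.png

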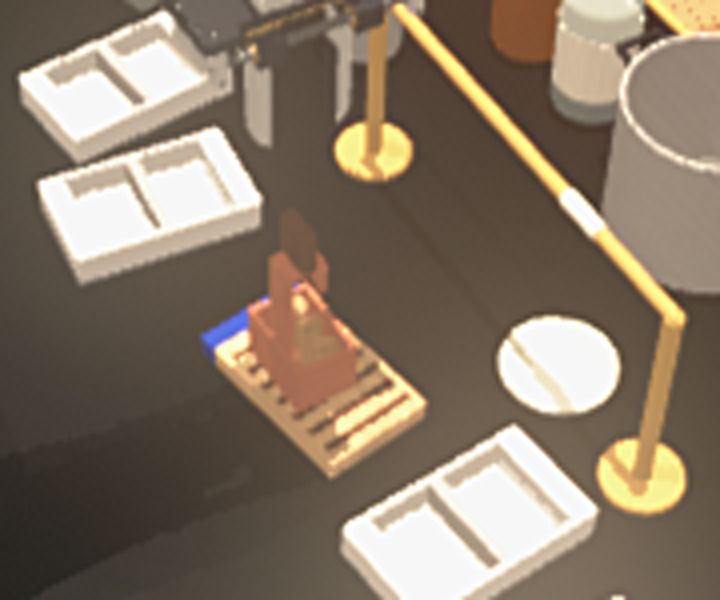

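The gripper is above the caddy tab, and the hook's free tip points to +x, towards the rail. Descending to grip it.

>>> play_rows(commands=[{"x": 0, "y": 0, "z": 0.03, "wx": 0, "wy": 0, "wz": 0, "grip": 0.55}, {"x": 0, "y": 0, "z": 0.03, "wx": 0, "wy": 0, "wz": 0, "grip": 0.55}, {"x": 0, "y": 0, "z": 0.025, "wx": 0, "wy": 0, "wz": 0, "grip": 0.55}, {"x": 0, "y": 0, "z": 0.02, "wx": 0, "wy": 0, "wz": 0, "grip": 0.55}, {"x": 0, "y": 0, "z": 0.02, "wx": 0, "wy": 0, "wz": 0, "grip": 0.55}, {"x": 0, "y": 0, "z": 0.011, "wx": 0, "wy": 0, "wz": 0, "grip": 0.55}, {"x": 0, "y": 0, "z": 0, "wx": 0, "wy": 0, "wz": 0, "grip": 0.55}, {"x": 0, "y": 0, "z": 0, "wx": 0, "wy": 0, "wz": 0, "grip": 0}, {"x": 0, "y": 0, "z": 0, "wx": 0, "wy": 0, "wz": 0, "grip": 0}, {"x": 0, "y": 0, "z": 0, "wx": 0, "wy": 0, "wz": 0, "grip": 0}, {"x": 0, "y": 0, "z": 0, "wx": 0, "wy": 0, "wz": 0, "grip": 0}, {"x": 0, "y": 0, "z": 0, "wx": 0, "wy": 0, "wz": 0, "grip": 0}, {"x": 0, "y": 0, "z": 0, "wx": 0, "wy": 0, "wz": 0, "grip": 0}], squeeze=30)

```text
clock: 5.0
eef_pos: [440.1, -5.7, 159.6]
eef_rot: [3.141, 0.0, 1.57]
wrist_force: [-0.1, -0.5, 2.5]
finger_gap: 13.7
```

>>> play_rows(commands=[{"x": 0, "y": 0, "z": -0.01, "wx": 0, "wy": 0, "wz": 0, "grip": 0}, {"x": 0, "y": 0, "z": -0.025, "wx": 0, "wy": 0, "wz": 0, "grip": 0}, {"x": 0, "y": 0, "z": -0.03, "wx": 0, "wy": 0, "wz": 0, "grip": 0}, {"x": 0, "y": 0, "z": -0.025, "wx": 0, "wy": 0, "wz": 0, "grip": 0}, {"x": 0, "y": 0, "z": -0.015, "wx": 0, "wy": 0, "wz": 0, "grip": 0}, {"x": 0.004, "y": 0.01, "z": 0, "wx": 0, "wy": 0, "wz": 0, "grip": 0}, {"x": 0.004, "y": 0.02, "z": 0, "wx": 0, "wy": 0, "wz": 0, "grip": 0}, {"x": 0.004, "y": 0.02, "z": 0, "wx": 0, "wy": 0, "wz": 0, "grip": 0}, {"x": 0.004, "y": 0.02, "z": 0, "wx": 0, "wy": 0, "wz": 0, "grip": 0}, {"x": 0.004, "y": 0.02, "z": 0, "wx": 0, "wy": 0, "wz": 0, "grip": 0}, {"x": 0, "y": 0.02, "z": 0, "wx": 0, "wy": 0, "wz": 0, "grip": 0}, {"x": 0, "y": 0.01, "z": 0, "wx": 0, "wy": 0, "wz": 0, "grip": 0}, {"x": 0, "y": 0, "z": 0, "wx": 0, "wy": 0, "wz": 0, "grip": 0}, {"x": 0, "y": 0, "z": 0, "wx": 0, "wy": 0, "wz": 0, "grip": 0}])

```text
clock: 6.75
eef_pos: [559.7, 14.3, 264.2]
eef_rot: [-3.141, -0.0, 1.57]
wrist_force: [-0.4, -0.7, -1.8]
finger_gap: 13.7
```

```bash
python3 - <<'E'
from h import *
grab('side','c'); go(628.8,15,264.6,90); s=manip.read_state(); print(s['finger_gap'],s['wrist_force'])
im=cv2.imread('pics/c_side.png')[130:330,240:460]; cv2.imwrite('pics/c_c.png',cv2.resize(im,None,fx=3,fy=3,interpolation=cv2.INTER_CUBIC))
E
```

```text
now [559.7  14.3 264.5] [-180.     -0.     89.97] tool-axis mm [ 0.7 69.1 -0.1]
turn deg (tool) [-0. -0. -0.]
13.998626608108319 [-0.44808912  0.19929437 -2.65454129]
```

View pics/c_c.png

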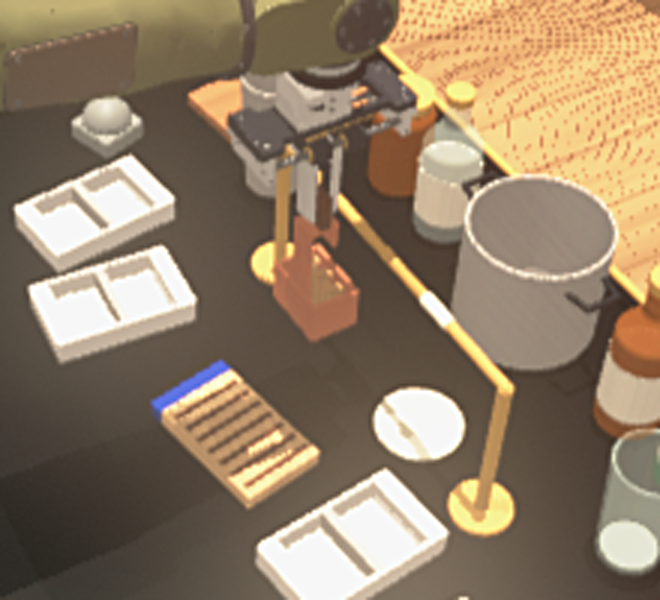

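The caddy is held straight, with the hook short of the rail and the gripper level. I'll move it over the rail and check the x position with the caddy still raised.

>>> play_rows(commands=[{"x": 0.001, "y": 0.015, "z": 0, "wx": 0, "wy": 0, "wz": 0, "grip": 0}, {"x": 0, "y": 0.02, "z": 0, "wx": 0, "wy": 0, "wz": 0, "grip": 0}, {"x": 0, "y": 0.02, "z": 0, "wx": 0, "wy": 0, "wz": 0, "grip": 0}, {"x": 0, "y": 0.01, "z": 0, "wx": 0, "wy": 0, "wz": 0, "grip": 0}, {"x": 0, "y": 0.004, "z": 0, "wx": 0, "wy": 0, "wz": 0, "grip": 0}, {"x": 0, "y": 0, "z": 0, "wx": 0, "wy": 0, "wz": 0, "grip": 0}])

```text
clock: 7.55
eef_pos: [628.8, 15.2, 264.5]
eef_rot: [-3.141, 0.0, 1.57]
wrist_force: [-0.3, -0.4, -2.5]
finger_gap: 13.6
```

```bash
python3 - <<'E'
from h import *
grab('side','d'); go(628.8,15,222,90); s=manip.read_state(); print(s['finger_gap'],s['wrist_force'])
im=cv2.imread('pics/d_side.png')[150:290,300:460]; cv2.imwrite('pics/d_c.png',cv2.resize(im,None,fx=4,fy=4,interpolation=cv2.INTER_CUBIC))
E
```

```text
now [628.7  15.3 264.6] [180.    -0.    89.97] tool-axis mm [-0.3  0.1 42.6]
turn deg (tool) [ 0. -0. -0.]
13.944897265481629 [-0.41296118 -0.27622817 -3.45681355]
```

View pics/d_c.png

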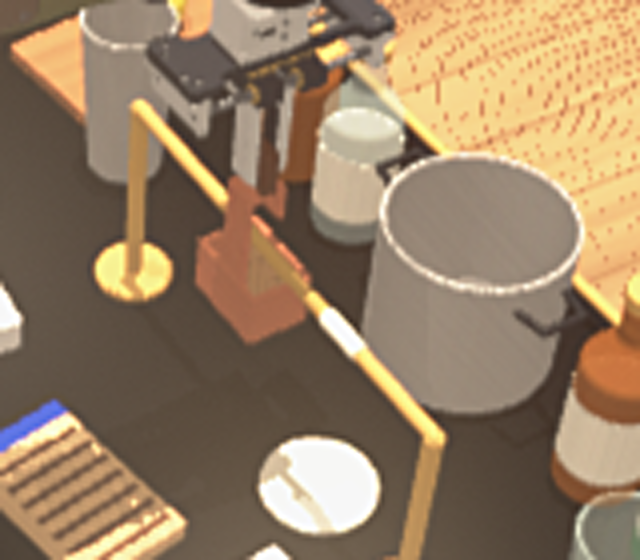

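The rail lies between the strip and the free tip. Lowering.

>>> play_rows(commands=[{"x": 0, "y": 0, "z": 0.01, "wx": 0, "wy": 0, "wz": 0, "grip": 0}, {"x": 0, "y": 0, "z": 0.01, "wx": 0, "wy": 0, "wz": 0, "grip": 0}, {"x": 0, "y": 0, "z": 0.01, "wx": 0, "wy": 0, "wz": 0, "grip": 0}, {"x": 0, "y": 0, "z": 0.006, "wx": 0, "wy": 0, "wz": 0, "grip": 0}, {"x": 0, "y": 0, "z": 0.004, "wx": 0, "wy": 0, "wz": 0, "grip": 0}, {"x": 0, "y": 0, "z": 0, "wx": 0, "wy": 0, "wz": 0, "grip": 0}])

```text
clock: 8.35
eef_pos: [629.0, 15.2, 224.3]
eef_rot: [-3.141, 0.0, 1.57]
wrist_force: [0.1, 0.7, -3.3]
finger_gap: 14.1
```

>>> play_rows(commands=[{"x": 0, "y": 0, "z": 0.002, "wx": 0, "wy": 0, "wz": 0, "grip": 0}, {"x": 0, "y": 0, "z": 0, "wx": 0, "wy": 0, "wz": 0, "grip": 0}, {"x": 0, "y": 0, "z": 0, "wx": 0, "wy": 0, "wz": 0, "grip": 0}])

```text
clock: 8.72
eef_pos: [629.1, 15.3, 222.6]
eef_rot: [3.141, 0.0, 1.57]
wrist_force: [0.5, 0.4, -2.6]
finger_gap: 13.8
```

>>> play_rows(commands=[{"x": -0.005, "y": 0, "z": 0, "wx": 0, "wy": 0, "wz": 0, "grip": 0}, {"x": -0.01, "y": 0, "z": 0, "wx": 0, "wy": 0, "wz": 0, "grip": 0}, {"x": -0.01, "y": 0, "z": 0, "wx": 0, "wy": 0, "wz": 0, "grip": 0}, {"x": -0.01, "y": 0, "z": 0, "wx": 0, "wy": 0, "wz": 0, "grip": 0}, {"x": -0.01, "y": 0, "z": 0, "wx": 0, "wy": 0, "wz": 0, "grip": 0}, {"x": -0.01, "y": -0.001, "z": 0, "wx": 0, "wy": 0, "wz": 0, "grip": 0}, {"x": -0.01, "y": 0, "z": 0, "wx": 0, "wy": 0, "wz": 0, "grip": 0}, {"x": -0.01, "y": 0, "z": 0, "wx": 0, "wy": 0, "wz": 0, "grip": 0}, {"x": -0.01, "y": 0, "z": 0, "wx": 0, "wy": 0, "wz": 0, "grip": 0}, {"x": -0.01, "y": 0, "z": 0, "wx": 0, "wy": 0, "wz": 0, "grip": 0}, {"x": -0.01, "y": 0, "z": 0, "wx": 0, "wy": 0, "wz": 0, "grip": 0}, {"x": -0.01, "y": 0, "z": 0, "wx": 0, "wy": 0, "wz": 0, "grip": 0}, {"x": -0.007, "y": 0, "z": 0, "wx": 0, "wy": 0, "wz": 0, "grip": 0}, {"x": -0.003, "y": 0, "z": 0, "wx": 0, "wy": 0, "wz": 0, "grip": 0}, {"x": 0, "y": 0, "z": 0, "wx": 0, "wy": 0, "wz": 0, "grip": 0}, {"x": 0, "y": 0, "z": 0.001, "wx": 0, "wy": 0, "wz": 0, "grip": 0}, {"x": 0, "y": 0, "z": 0, "wx": 0, "wy": 0, "wz": 0, "grip": 0}])

```text
clock: 10.85
eef_pos: [628.0, -109.5, 221.4]
eef_rot: [-3.141, -0.0, 1.571]
wrist_force: [-0.5, 0.0, -2.9]
finger_gap: 13.5
```

>>> play_rows(commands=[{"x": 0, "y": 0, "z": 0.001, "wx": 0, "wy": 0, "wz": 0, "grip": 0}, {"x": 0, "y": 0, "z": 0, "wx": 0, "wy": 0, "wz": 0, "grip": 0}, {"x": 0, "y": 0, "z": 0, "wx": 0, "wy": 0, "wz": 0, "grip": 0}])

```text
clock: 11.22
eef_pos: [628.0, -109.6, 220.6]
eef_rot: [3.141, -0.0, 1.57]
wrist_force: [-0.4, 0.3, 0.2]
finger_gap: 13.7
```

```bash
python3 - <<'E'
from h import *
grab('side','e')
im=cv2.imread('pics/e_side.png')[150:310,300:480]; cv2.imwrite('pics/e_c.png',cv2.resize(im,None,fx=4,fy=3.7,interpolation=cv2.INTER_CUBIC))
E
```

```text
(no output)
```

View pics/e_c.png

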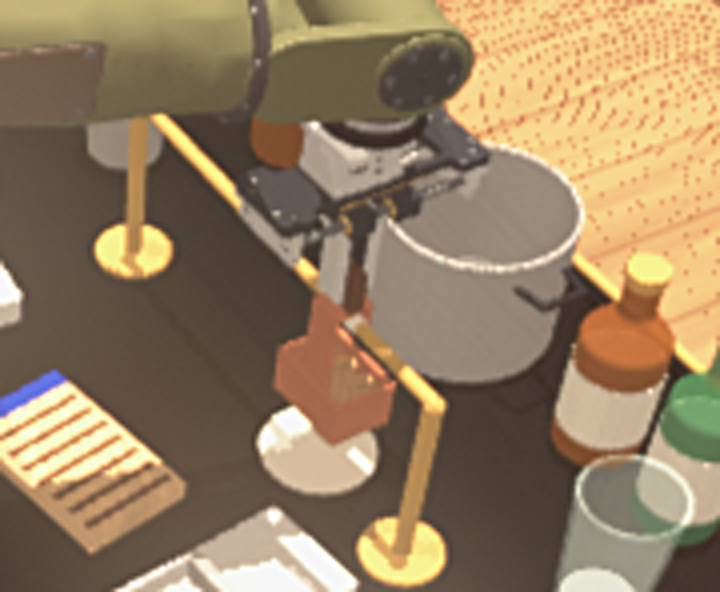

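>>> play_rows(commands=[{"x": 0, "y": 0, "z": 0, "wx": 0, "wy": 0, "wz": 0, "grip": 0.2}, {"x": 0, "y": 0, "z": 0, "wx": 0, "wy": 0, "wz": 0, "grip": 0.3}, {"x": 0, "y": 0, "z": 0, "wx": 0, "wy": 0, "wz": 0, "grip": 0.5}, {"x": 0, "y": 0, "z": 0, "wx": 0, "wy": 0, "wz": 0, "grip": 0.5}, {"x": 0, "y": 0, "z": -0.02, "wx": 0, "wy": 0, "wz": 0, "grip": 0.5}, {"x": 0, "y": 0, "z": -0.04, "wx": 0, "wy": 0, "wz": 0, "grip": 0.5}, {"x": 0, "y": 0, "z": -0.03, "wx": 0, "wy": 0, "wz": 0, "grip": 0.5}])

```text
clock: 12.15
eef_pos: [628.1, -109.8, 312.2]
eef_rot: [3.14, 0.0, 1.57]
wrist_force: [-0.3, 0.2, 0.6]
finger_gap: 47.0
```

The hook is over the band, with a sliver of white showing at its near edge. I'll back off and check it.

>>> play_rows(commands=[{"x": 0, "y": -0.04, "z": 0, "wx": 0, "wy": 0, "wz": 0, "grip": 0.5}, {"x": 0, "y": -0.04, "z": 0, "wx": 0, "wy": 0, "wz": 0, "grip": 0.5}, {"x": 0, "y": -0.04, "z": 0, "wx": 0, "wy": 0, "wz": 0, "grip": 0.5}, {"x": 0, "y": -0.04, "z": 0, "wx": 0, "wy": 0, "wz": 0, "grip": 0.5}, {"x": 0, "y": -0.04, "z": 0, "wx": 0, "wy": 0, "wz": 0, "grip": 0.5}, {"x": 0, "y": -0.04, "z": 0, "wx": 0, "wy": 0, "wz": 0, "grip": 0.5}, {"x": 0, "y": -0.04, "z": 0, "wx": 0, "wy": 0, "wz": 0, "grip": 0.5}, {"x": 0, "y": 0, "z": 0, "wx": 0, "wy": 0, "wz": 0, "grip": 0.5}])

```text
clock: 13.15
eef_pos: [346.7, -109.6, 311.2]
eef_rot: [3.139, 0.001, 1.569]
wrist_force: [-0.3, -0.8, -0.1]
finger_gap: 46.9
```

```bash
cat >> h.py <<'E'
def caddy(tag,n='top'):
    d=np.load(f'pics/{tag}_{n}.npy'); W=world(n,d)
    m=(W[...,2]>240)&(W[...,2]<265)&(abs(W[...,0]-628)<40)&(abs(W[...,1]+110)<60); c=W[m]
    if len(c): print(n,'tab',len(c),cv2.minAreaRect(c[:,:2].astype(np.float32)),c[:,2].max())
def stand(tag,n='top'):
    d=np.load(f'pics/{tag}_{n}.npy'); p=np.load(f'pics/{tag}_{n}_rgb.npy'); W=world(n,d)
    m=(W[...,2]>12)&(W[...,2]<28)&(W[...,0]>330)&(W[...,0]<560)&(W[...,1]>-125)&(W[...,1]<110); s=W[m]
    print('stand',cv2.minAreaRect(s[:,:2].astype(np.float32)),'z',np.percentile(s[:,2],[50,90]))
    hsv=cv2.cvtColor(p,cv2.COLOR_RGB2HSV)
    mb=m&(hsv[...,0]>100)&(hsv[...,0]<130)&(hsv[...,1]>120); print('blue',W[mb].mean(0))
E
python3 - <<'E'
from h import *
grab('side','f');grab('top','f'); caddy('f');caddy('f','side');stand('f');trays('f')
im=cv2.imread('pics/f_side.png')[150:310,300:480]; cv2.imwrite('pics/f_c.png',cv2.resize(im,None,fx=4,fy=3.7,interpolation=cv2.INTER_CUBIC))
E
```

```text
top tab 83 ((626.1929931640625, -108.54299926757812), (35.16416549682617, 13.714540481567383), 89.37691497802734) 260.23299976719954
side tab 71 ((623.0177612304688, -110.27145385742188), (16.825471878051758, 37.40543746948242), 5.417335033416748) 258.92142939516884
stand ((450.5606689453125, -10.656318664550781), (100.19727325439453, 170.51913452148438), 9.605746269226074) z [20.15169966 23.89625081]
blue [435.55418621  65.77619026  20.36880316]
[389. 233.] ctr 477.3 -207.3 size 170 102 long-axis ang 5.7 ztop 33.2 n 584
[202. 238.] ctr 471.3 375.6 size 170 103 long-axis ang 5.8 ztop 34.0 n 701
[438. 245.] ctr 448.1 -366.2 size 102 170 long-axis ang 176.5 ztop 33.5 n 708
[249. 254.] ctr 420.2 225.0 size 102 170 long-axis ang 174.5 ztop 33.6 n 673
```

View pics/f_c.png

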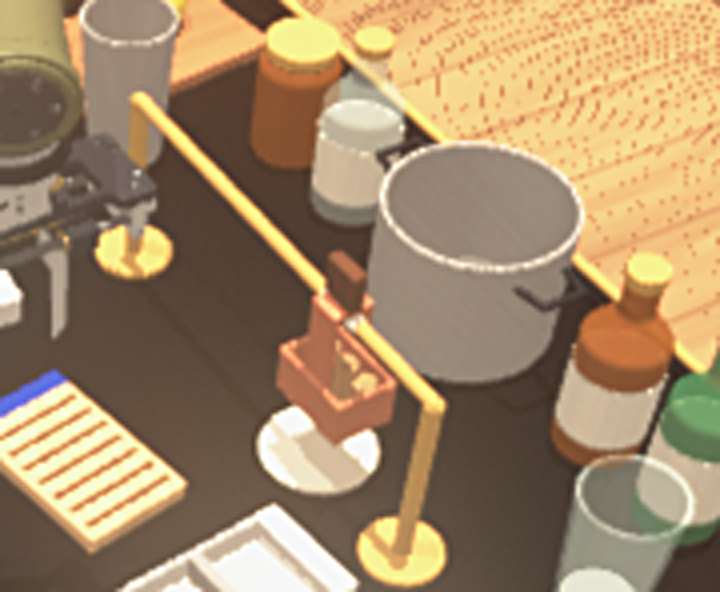

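View pics/f_top.png

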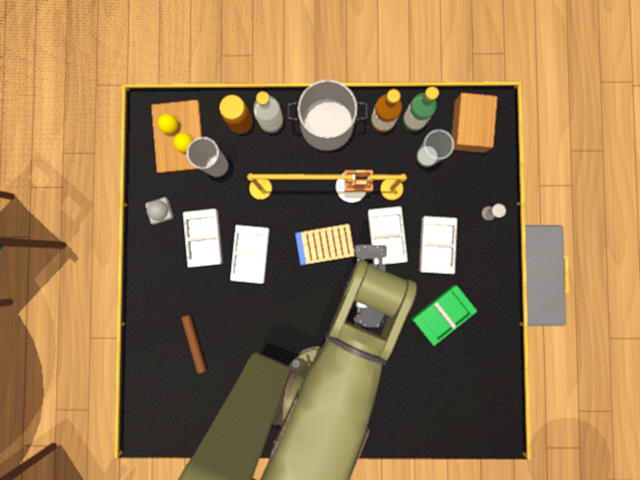

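The caddy hangs level on the band: tab y ≈ −109.4 against band centre −109.5. All trays and bystanders are unmoved. The stand centre is (450.5, −10.7), heading 99.6°. First tray: (477.3, −207.4), pixel (388,235).

```bash
python3 - <<'E'
from h import *
go(477.3,-207.4,7,95.8)
E
```

```text
now [ 348.3 -109.7  310.8] [1.7994e+02 2.0000e-02 8.9950e+01] tool-axis mm [-97.5 128.8 304. ]
turn deg (tool) [ 0.1  0.  -5.9]
```

>>> play_rows(commands=[{"x": -0.0125, "y": 0.016, "z": 0.02, "wx": 0, "wy": 0, "wz": 0, "grip": 0.5}, {"x": -0.0125, "y": 0.016, "z": 0.03, "wx": 0, "wy": 0, "wz": 0, "grip": 0.5}, {"x": -0.0125, "y": 0.016, "z": 0.03, "wx": 0, "wy": 0, "wz": 0, "grip": 0.5}, {"x": -0.0125, "y": 0.016, "z": 0.03, "wx": 0, "wy": 0, "wz": 0, "grip": 0.5}, {"x": -0.0125, "y": 0.016, "z": 0.03, "wx": 0, "wy": 0, "wz": 0, "grip": 0.5}, {"x": -0.0125, "y": 0.016, "z": 0.03, "wx": 0, "wy": 0, "wz": 0, "grip": 0.5}, {"x": -0.0125, "y": 0.016, "z": 0.03, "wx": 0, "wy": 0, "wz": 0, "grip": 0.5}, {"x": -0.01, "y": 0.017, "z": 0.02, "wx": 0, "wy": 0, "wz": 0, "grip": 0.5}, {"x": 0, "y": 0, "z": 0.01, "wx": 0, "wy": 0, "wz": -5.9, "grip": 0.5}, {"x": 0, "y": 0, "z": 0, "wx": 0, "wy": 0, "wz": 0, "grip": 0.5}, {"x": 0, "y": 0, "z": 0, "wx": 0, "wy": 0, "wz": 0, "grip": 0.5}])

```text
clock: 14.62
eef_pos: [477.3, -207.1, 80.6]
eef_rot: [3.141, -0.0, 1.671]
wrist_force: [0.3, -0.4, 0.4]
finger_gap: 47.0
```

```bash
python3 - <<'E'
from h import *
go(477.3,-207.4,7,95.8)
E
```

```text
now [ 477.3 -207.1   80.6] [179.99  -0.    95.76] tool-axis mm [-0.3 -0.1 73.6]
turn deg (tool) [ 0. -0. -0.]
```

>>> play_rows(commands=[{"x": 0, "y": 0, "z": 0.02, "wx": 0, "wy": 0, "wz": 0, "grip": 0.5}, {"x": 0, "y": 0, "z": 0.025, "wx": 0, "wy": 0, "wz": 0, "grip": 0.5}, {"x": 0, "y": 0, "z": 0.015, "wx": 0, "wy": 0, "wz": 0, "grip": 0.5}, {"x": 0, "y": 0, "z": 0.01, "wx": 0, "wy": 0, "wz": 0, "grip": 0.5}, {"x": 0, "y": 0, "z": 0.0035, "wx": 0, "wy": 0, "wz": 0, "grip": 0.5}, {"x": 0, "y": 0, "z": 0, "wx": 0, "wy": 0, "wz": 0, "grip": 0.5}, {"x": 0, "y": 0, "z": 0, "wx": 0, "wy": 0, "wz": 0, "grip": 0}, {"x": 0, "y": 0, "z": 0, "wx": 0, "wy": 0, "wz": 0, "grip": 0}, {"x": 0, "y": 0, "z": 0, "wx": 0, "wy": 0, "wz": 0, "grip": 0}, {"x": 0, "y": 0, "z": 0, "wx": 0, "wy": 0, "wz": 0, "grip": 0}, {"x": 0, "y": 0, "z": 0, "wx": 0, "wy": 0, "wz": 0, "grip": 0}, {"x": 0, "y": 0, "z": 0, "wx": 0, "wy": 0, "wz": 0, "grip": 0}], squeeze=45)

```text
clock: 16.12
eef_pos: [477.0, -207.2, 7.0]
eef_rot: [3.141, 0.0, 1.673]
wrist_force: [-0.4, 0.7, 1.9]
finger_gap: 9.4
```

>>> play_rows(commands=[{"x": 0, "y": 0, "z": -0.01, "wx": 0, "wy": 0, "wz": 0, "grip": 0}, {"x": 0, "y": 0, "z": -0.025, "wx": 0, "wy": 0, "wz": 0, "grip": 0}, {"x": 0, "y": 0, "z": -0.03, "wx": 0, "wy": 0, "wz": 0, "grip": 0}, {"x": 0, "y": 0, "z": -0.025, "wx": 0, "wy": 0, "wz": 0, "grip": 0}, {"x": 0, "y": 0, "z": -0.01, "wx": 0, "wy": 0, "wz": 4, "grip": 0}, {"x": 0, "y": 0, "z": 0, "wx": 0, "wy": 0, "wz": 8, "grip": 0}, {"x": 0, "y": 0, "z": 0, "wx": 0, "wy": 0, "wz": 9, "grip": 0}, {"x": 0, "y": 0, "z": 0, "wx": 0, "wy": 0, "wz": 9, "grip": 0}, {"x": 0, "y": 0, "z": 0, "wx": 0, "wy": 0, "wz": 9, "grip": 0}, {"x": 0, "y": 0, "z": 0, "wx": 0, "wy": 0, "wz": 9, "grip": 0}, {"x": 0, "y": 0, "z": 0, "wx": 0, "wy": 0, "wz": 9, "grip": 0}, {"x": 0, "y": 0, "z": 0, "wx": 0, "wy": 0, "wz": 9, "grip": 0}, {"x": 0, "y": 0, "z": 0, "wx": 0, "wy": 0, "wz": 9, "grip": 0}, {"x": 0, "y": 0, "z": 0, "wx": 0, "wy": 0, "wz": 7, "grip": 0}, {"x": 0, "y": 0, "z": 0, "wx": 0, "wy": 0, "wz": 4.2, "grip": 0}, {"x": 0, "y": 0, "z": 0, "wx": 0, "wy": 0, "wz": 0, "grip": 0}])

```text
clock: 18.12
eef_pos: [476.8, -207.1, 107.3]
eef_rot: [3.142, -0.0, 0.169]
wrist_force: [-0.9, -0.1, -1.7]
finger_gap: 9.4
```

```bash
python3 - <<'E'
from h import *
go(445.5,18.9,27,9.6);s=manip.read_state();print(s['wrist_force'],s['moment'],s['finger_gap'])
grab('side','g');
im=cv2.imread('pics/g_side.png')[180:400,240:460]; cv2.imwrite('pics/g_c.png',cv2.resize(im,None,fx=2.7,fy=2.7,interpolation=cv2.INTER_CUBIC))
E
```

```text
now [ 476.8 -207.1  107.3] [180.   -0.    9.7] tool-axis mm [   7.2 -228.1   80.3]
turn deg (tool) [ 0.  -0.   0.1]
[-0.93715631 -0.12754852 -1.67505427] [ 0.06842735 -0.0342074  -0.0429607 ] 9.442416809860639
```

View pics/g_c.png

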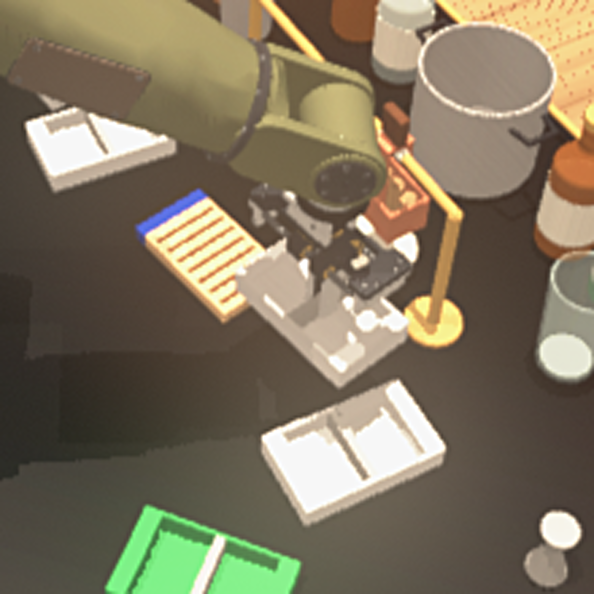

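>>> play_rows(commands=[{"x": 0, "y": -0.014, "z": 0, "wx": 0, "wy": 0, "wz": 0, "grip": 0}, {"x": 0.001, "y": -0.028, "z": 0, "wx": 0, "wy": 0, "wz": 0, "grip": 0}, {"x": 0.001, "y": -0.03, "z": 0, "wx": 0, "wy": 0, "wz": 0, "grip": 0}, {"x": 0.001, "y": -0.03, "z": 0, "wx": 0, "wy": 0, "wz": 0, "grip": 0}, {"x": 0.001, "y": -0.03, "z": 0, "wx": 0, "wy": 0, "wz": 0, "grip": 0}, {"x": 0.001, "y": -0.03, "z": 0, "wx": 0, "wy": 0, "wz": 0, "grip": 0}, {"x": 0.001, "y": -0.03, "z": 0, "wx": 0, "wy": 0, "wz": 0, "grip": 0}, {"x": 0.001, "y": -0.024, "z": 0.01, "wx": 0, "wy": 0, "wz": 0, "grip": 0}, {"x": 0, "y": -0.012, "z": 0.02, "wx": 0, "wy": 0, "wz": 0, "grip": 0}, {"x": 0, "y": 0, "z": 0.02, "wx": 0, "wy": 0, "wz": 0, "grip": 0}, {"x": 0, "y": 0, "z": 0.015, "wx": 0, "wy": 0, "wz": 0, "grip": 0}, {"x": 0, "y": 0, "z": 0, "wx": 0, "wy": 0, "wz": 0, "grip": 0}, {"x": 0, "y": 0, "z": 0, "wx": 0, "wy": 0, "wz": 0, "grip": 0}])

```text
clock: 19.8
eef_pos: [445.8, 18.7, 42.5]
eef_rot: [3.141, -0.001, 0.169]
wrist_force: [0.1, -0.2, -2.3]
finger_gap: 9.6
```

```bash
python3 - <<'E'
from h import *
go(445.5,18.9,27.3,9.6);s=manip.read_state();print(s['wrist_force'],s['finger_gap'])
E
```

```text
now [445.8  18.7  42.5] [ 1.7999e+02 -4.0000e-02  9.6700e+00] tool-axis mm [-0.3 -0.2 15.2]
turn deg (tool) [ 0.  -0.   0.1]
[ 0.14369279 -0.22532266 -2.31743961] 9.58102907910842
```

Set it down, release and rise.

>>> play_rows(commands=[{"x": 0, "y": 0, "z": 0.008, "wx": 0, "wy": 0, "wz": 0, "grip": 0}, {"x": 0, "y": 0, "z": 0.005, "wx": 0, "wy": 0, "wz": 0, "grip": 0}, {"x": 0, "y": 0, "z": 0.0022, "wx": 0, "wy": 0, "wz": 0, "grip": 0}, {"x": 0, "y": 0, "z": 0, "wx": 0, "wy": 0, "wz": 0, "grip": 0}, {"x": 0, "y": 0, "z": 0, "wx": 0, "wy": 0, "wz": 0, "grip": 0.2}, {"x": 0, "y": 0, "z": 0, "wx": 0, "wy": 0, "wz": 0, "grip": 0.4}, {"x": 0, "y": 0, "z": 0, "wx": 0, "wy": 0, "wz": 0, "grip": 0.5}, {"x": 0, "y": 0, "z": -0.01, "wx": 0, "wy": 0, "wz": 0, "grip": 0.5}, {"x": 0, "y": 0, "z": -0.03, "wx": 0, "wy": 0, "wz": 0, "grip": 0.5}, {"x": 0, "y": 0, "z": -0.04, "wx": 0, "wy": 0, "wz": 0, "grip": 0.5}, {"x": 0, "y": 0, "z": -0.04, "wx": 0, "wy": 0, "wz": 0, "grip": 0.5}, {"x": 0, "y": 0, "z": -0.04, "wx": 0, "wy": 0, "wz": 0, "grip": 0.5}])

```text
clock: 21.3
eef_pos: [445.3, 18.8, 188.8]
eef_rot: [3.141, -0.001, 0.169]
wrist_force: [-0.6, 0.0, -0.5]
finger_gap: 47.4
```

```bash
python3 - <<'E'
from h import *
grab('top','h');trays('h');caddy('h'); go(448.2,-366.1,180,86.6)
E
```

```text
[202. 238.] ctr 471.4 374.9 size 171 103 long-axis ang 6.1 ztop 33.9 n 710
[426. 245.] ctr 446.0 -327.6 size 102 170 long-axis ang 176.6 ztop 33.5 n 703
[249. 254.] ctr 419.8 225.2 size 102 170 long-axis ang 174.7 ztop 33.8 n 660
top tab 83 ((626.1309814453125, -108.5941162109375), (13.930049896240234, 35.03327941894531), 0.15730977058410645) 259.7986768200726
now [447.1  18.8 193.7] [179.91  -0.42   9.67] tool-axis mm [-63.7 379.5  13.8]
turn deg (tool) [  0.4  -0.3 -76.9]
```

View pics/h_top.png

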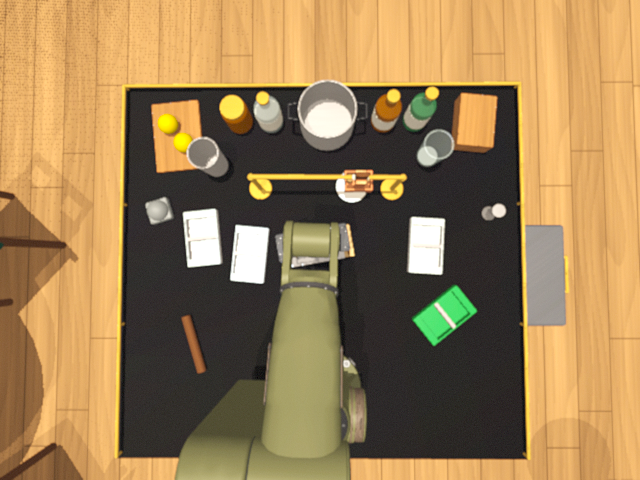

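The knock has happened: that tray moved from y −366 to −327.6 (pixel (426,245)). I'll take it from its new place.

>>> play_rows(commands=[{"x": -0.003, "y": 0.018, "z": 0, "wx": 0, "wy": 0, "wz": 0, "grip": 0.5}, {"x": -0.006, "y": 0.036, "z": 0, "wx": 0, "wy": 0, "wz": 0, "grip": 0.5}, {"x": -0.006, "y": 0.036, "z": 0, "wx": 0, "wy": 0, "wz": -4, "grip": 0.5}, {"x": -0.003, "y": 0.036, "z": 0, "wx": 0, "wy": 0, "wz": 0, "grip": 0.5}, {"x": -0.006, "y": 0.036, "z": 0.01, "wx": 0, "wy": 0, "wz": 0, "grip": 0.5}, {"x": -0.006, "y": 0.036, "z": 0.01, "wx": 0, "wy": 0, "wz": 0, "grip": 0.5}, {"x": -0.006, "y": 0.036, "z": 0.01, "wx": 0, "wy": 0, "wz": 0, "grip": 0.5}, {"x": -0.006, "y": 0.036, "z": 0.01, "wx": 0, "wy": 0, "wz": 0, "grip": 0.5}, {"x": -0.006, "y": 0.036, "z": 0.01, "wx": 0, "wy": 0, "wz": 0, "grip": 0.5}, {"x": -0.006, "y": 0.036, "z": 0.02, "wx": 0, "wy": 0, "wz": -5, "grip": 0.5}, {"x": 0, "y": 0, "z": 0.02, "wx": 0, "wy": 0, "wz": -9.7, "grip": 0.5}, {"x": 0, "y": 0, "z": 0, "wx": 0, "wy": 0, "wz": -9.7, "grip": 0.5}, {"x": 0, "y": 0, "z": 0, "wx": 0, "wy": 0, "wz": -9.7, "grip": 0.5}, {"x": 0, "y": 0, "z": 0, "wx": 0, "wy": 0, "wz": -9.7, "grip": 0.5}, {"x": 0, "y": 0, "z": 0, "wx": 0, "wy": 0, "wz": -9.7, "grip": 0.5}, {"x": 0, "y": 0, "z": 0, "wx": 0, "wy": 0, "wz": -9.7, "grip": 0.5}, {"x": 0, "y": 0, "z": 0, "wx": 0, "wy": 0, "wz": -9.7, "grip": 0.5}, {"x": 0, "y": 0, "z": 0, "wx": 0, "wy": 0, "wz": 0, "grip": 0.5}, {"x": 0, "y": 0, "z": 0, "wx": 0, "wy": 0, "wz": 0, "grip": 0.5}])

```text
clock: 23.72
eef_pos: [467.6, -326.6, 97.0]
eef_rot: [3.141, 0.0, 1.507]
wrist_force: [-0.2, 0.5, -0.2]
finger_gap: 47.2
```

```bash
python3 - <<'E'
from h import *
go(446.0,-327.6,7,86.6); grab('top','i');grab('side','i'); trays('i'); trays('i','side');stand('i');caddy('i')
E
```

```text
now [ 467.6 -326.6   97. ] [1.7999e+02 1.0000e-02 8.6350e+01] tool-axis mm [ -2.4 -21.5  90. ]
turn deg (tool) [ 0.   0.  -0.2]
[202. 238.] ctr 471.0 375.1 size 170 103 long-axis ang 5.8 ztop 33.5 n 701
[418. 229.] ctr 490.5 -305.5 size 52 83 long-axis ang 176.8 ztop 33.3 n 153
[249. 254.] ctr 419.8 225.1 size 101 170 long-axis ang 174.4 ztop 33.6 n 667
[314. 246.] ctr 443.9 18.0 size 100 174 long-axis ang 99.7 ztop 53.4 n 1719
[311. 268.] ctr 440.4 18.6 size 103 179 long-axis ang 100.6 ztop 54.2 n 917
[370. 348.] ctr 443.2 -329.5 size 103 173 long-axis ang 176.8 ztop 34.0 n 612
stand ((449.4361877441406, -4.5460968017578125), (98.78189849853516, 182.9348602294922), 9.50211238861084) z [23.1468029  26.62786492]
blue [nan nan nan]
top tab 83 ((626.7098388671875, -108.56694793701172), (35.57657241821289, 13.89108657836914), 88.91847229003906) 258.19636233985216h.py:51: RuntimeWarning: Mean of empty slice.
  mb=m&(hsv[...,0]>100)&(hsv[...,0]<130)&(hsv[...,1]>120); print('blue',W[mb].mean(0))
  ret = um.true_divide(
```

View pics/i_top.png

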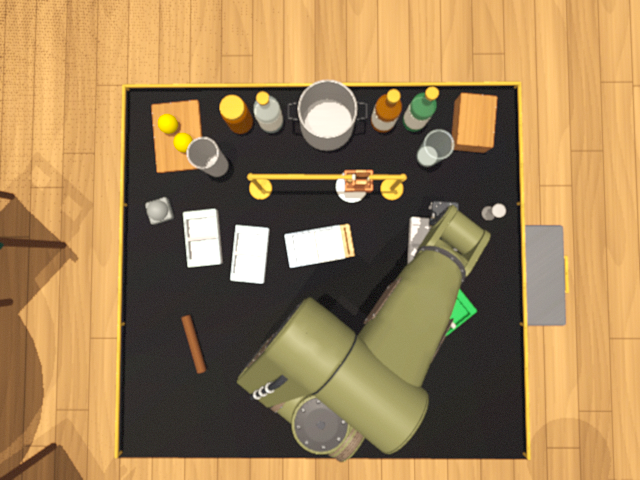

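>>> play_rows(commands=[{"x": -0.0025, "y": -0.0215, "z": 0.01, "wx": 0, "wy": 0, "wz": 0, "grip": 0.5}, {"x": 0, "y": 0, "z": 0.025, "wx": 0, "wy": 0, "wz": 0, "grip": 0.5}, {"x": 0, "y": 0, "z": 0.025, "wx": 0, "wy": 0, "wz": 0, "grip": 0.5}, {"x": 0, "y": 0, "z": 0.015, "wx": 0, "wy": 0, "wz": 0, "grip": 0.5}, {"x": 0, "y": 0, "z": 0.01, "wx": 0, "wy": 0, "wz": 0, "grip": 0.5}, {"x": 0, "y": 0, "z": 0.005, "wx": 0, "wy": 0, "wz": 0, "grip": 0.5}, {"x": 0, "y": 0, "z": 0, "wx": 0, "wy": 0, "wz": 0, "grip": 0.5}, {"x": 0, "y": 0, "z": 0, "wx": 0, "wy": 0, "wz": 0, "grip": 0}, {"x": 0, "y": 0, "z": 0, "wx": 0, "wy": 0, "wz": 0, "grip": 0}, {"x": 0, "y": 0, "z": 0, "wx": 0, "wy": 0, "wz": 0, "grip": 0}, {"x": 0, "y": 0, "z": 0, "wx": 0, "wy": 0, "wz": 0, "grip": 0}, {"x": 0, "y": 0, "z": 0, "wx": 0, "wy": 0, "wz": 0, "grip": 0}, {"x": 0, "y": 0, "z": 0, "wx": 0, "wy": 0, "wz": 0, "grip": 0}], squeeze=45)

```text
clock: 25.45
eef_pos: [446.0, -327.8, 6.8]
eef_rot: [3.141, 0.0, 1.511]
wrist_force: [0.2, 0.5, 2.2]
finger_gap: 9.9
```

>>> play_rows(commands=[{"x": 0, "y": 0, "z": -0.01, "wx": 0, "wy": 0, "wz": 0, "grip": 0}, {"x": 0, "y": 0, "z": -0.03, "wx": 0, "wy": 0, "wz": 0, "grip": 0}, {"x": 0, "y": 0, "z": -0.035, "wx": 0, "wy": 0, "wz": 0, "grip": 0}, {"x": 0, "y": 0, "z": -0.03, "wx": 0, "wy": 0, "wz": 0, "grip": 0}, {"x": 0, "y": 0, "z": -0.015, "wx": 0, "wy": 0, "wz": 4, "grip": 0}, {"x": 0, "y": 0, "z": 0, "wx": 0, "wy": 0, "wz": 8, "grip": 0}, {"x": 0, "y": 0, "z": 0, "wx": 0, "wy": 0, "wz": 9, "grip": 0}, {"x": 0, "y": 0, "z": 0, "wx": 0, "wy": 0, "wz": 9, "grip": 0}, {"x": 0, "y": 0, "z": 0, "wx": 0, "wy": 0, "wz": 9, "grip": 0}, {"x": 0, "y": 0, "z": 0, "wx": 0, "wy": 0, "wz": 9, "grip": 0}, {"x": 0, "y": 0, "z": 0, "wx": 0, "wy": 0, "wz": 9, "grip": 0}, {"x": 0, "y": 0, "z": 0, "wx": 0, "wy": 0, "wz": 9, "grip": 0}, {"x": 0, "y": 0, "z": 0, "wx": 0, "wy": 0, "wz": 7, "grip": 0}, {"x": 0, "y": 0, "z": 0, "wx": 0, "wy": 0, "wz": 4, "grip": 0}, {"x": 0, "y": 0, "z": 0, "wx": 0, "wy": 0, "wz": 0, "grip": 0}])

```text
clock: 27.32
eef_pos: [445.8, -327.7, 127.1]
eef_rot: [3.142, 0.0, 0.168]
wrist_force: [-0.7, 0.4, -2.6]
finger_gap: 9.8
```

```bash
python3 - <<'E'
from h import *
go(450.5,-10.7,59,9.6);s=manip.read_state();print(s['wrist_force'],s['finger_gap'])
E
```

```text
now [ 445.8 -327.7  127.1] [180.    0.    9.6] tool-axis mm [  57.5 -311.8   68.1]
turn deg (tool) [ 0.  0. -0.]
[-0.7482093   0.38150001 -2.55238242] 9.753068568121435
```

>>> play_rows(commands=[{"x": 0.003, "y": -0.015, "z": 0, "wx": 0, "wy": 0, "wz": 0, "grip": 0}, {"x": 0.005, "y": -0.03, "z": 0, "wx": 0, "wy": 0, "wz": 0, "grip": 0}, {"x": 0.006, "y": -0.032, "z": 0, "wx": 0, "wy": 0, "wz": 0, "grip": 0}, {"x": 0.006, "y": -0.032, "z": 0, "wx": 0, "wy": 0, "wz": 0, "grip": 0}, {"x": 0.006, "y": -0.032, "z": 0, "wx": 0, "wy": 0, "wz": 0, "grip": 0}, {"x": 0.006, "y": -0.032, "z": 0, "wx": 0, "wy": 0, "wz": 0, "grip": 0}, {"x": 0.006, "y": -0.032, "z": 0, "wx": 0, "wy": 0, "wz": 0, "grip": 0}, {"x": 0.006, "y": -0.032, "z": 0, "wx": 0, "wy": 0, "wz": 0, "grip": 0}, {"x": 0.006, "y": -0.032, "z": 0, "wx": 0, "wy": 0, "wz": 0, "grip": 0}, {"x": 0.005, "y": -0.028, "z": 0.01, "wx": 0, "wy": 0, "wz": 0, "grip": 0}, {"x": 0.0025, "y": -0.015, "z": 0.02, "wx": 0, "wy": 0, "wz": 0, "grip": 0}, {"x": 0, "y": 0, "z": 0.02, "wx": 0, "wy": 0, "wz": 0, "grip": 0}, {"x": 0, "y": 0, "z": 0.003, "wx": 0, "wy": 0, "wz": 0, "grip": 0}, {"x": 0, "y": 0, "z": 0, "wx": 0, "wy": 0, "wz": 0, "grip": 0}, {"x": 0, "y": 0, "z": 0, "wx": 0, "wy": 0, "wz": 0, "grip": 0}])

```text
clock: 29.2
eef_pos: [451.1, -10.6, 74.5]
eef_rot: [3.141, -0.001, 0.167]
wrist_force: [-0.0, -0.2, -1.8]
finger_gap: 9.9
```

```bash
python3 - <<'E'
from h import *
go(450.5,-10.7,59.2,9.6);s=manip.read_state();print(s['wrist_force'],s['finger_gap'])
grab('side','j');
im=cv2.imread('pics/j_side.png')[180:400,240:460]; cv2.imwrite('pics/j_c.png',cv2.resize(im,None,fx=2.7,fy=2.7,interpolation=cv2.INTER_CUBIC))
E
```

```text
now [451.1 -10.6  74.5] [ 1.7998e+02 -7.0000e-02  9.5700e+00] tool-axis mm [-0.6 -0.  15.3]
turn deg (tool) [ 0.  -0.1 -0. ]
[-0.00386285 -0.23035323 -1.83803499] 9.879467843152339
```

View pics/j_c.png

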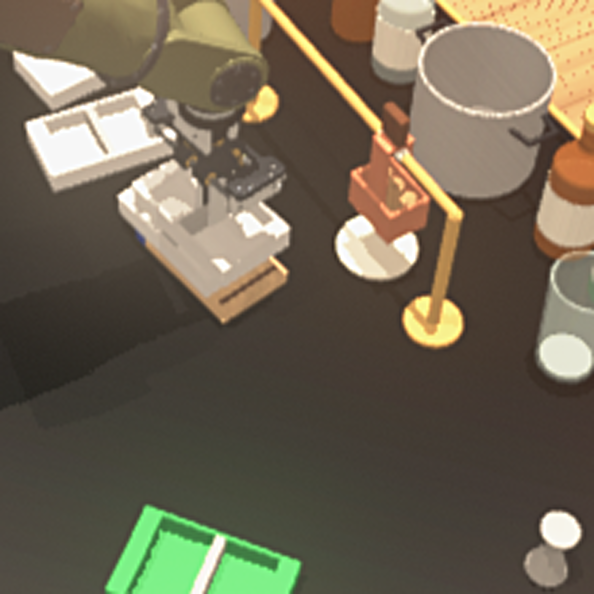

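The second tray is level over the stack. Set it down and retreat upward.

>>> play_rows(commands=[{"x": -0.0005, "y": 0, "z": 0.008, "wx": 0, "wy": 0, "wz": 0, "grip": 0}, {"x": 0, "y": 0, "z": 0.005, "wx": 0, "wy": 0, "wz": 0, "grip": 0}, {"x": 0, "y": 0, "z": 0.0022, "wx": 0, "wy": 0, "wz": 0, "grip": 0}, {"x": 0, "y": 0, "z": 0, "wx": 0, "wy": 0, "wz": 0, "grip": 0}, {"x": 0, "y": 0, "z": 0, "wx": 0, "wy": 0, "wz": 0, "grip": 0.2}, {"x": 0, "y": 0, "z": 0, "wx": 0, "wy": 0, "wz": 0, "grip": 0.4}, {"x": 0, "y": 0, "z": 0, "wx": 0, "wy": 0, "wz": 0, "grip": 0.5}, {"x": 0, "y": 0, "z": -0.01, "wx": 0, "wy": 0, "wz": 0, "grip": 0.5}, {"x": 0, "y": 0, "z": -0.03, "wx": 0, "wy": 0, "wz": 0, "grip": 0.5}, {"x": 0, "y": 0, "z": -0.04, "wx": 0, "wy": 0, "wz": 0, "grip": 0.5}, {"x": 0, "y": 0, "z": -0.04, "wx": 0, "wy": 0, "wz": 0, "grip": 0.5}, {"x": 0, "y": 0, "z": -0.01, "wx": 0, "wy": 0, "wz": 0, "grip": 0.5}, {"x": 0, "y": 0, "z": 0, "wx": 0, "wy": 0, "wz": 0, "grip": 0.5}])

```text
clock: 30.88
eef_pos: [450.2, -10.6, 188.7]
eef_rot: [3.141, -0.001, 0.167]
wrist_force: [-0.0, -0.3, -0.6]
finger_gap: 47.4
```

```bash
python3 - <<'E'
from h import *
grab('top','k');trays('k'); go(419.9,225.1,107,84.7);go(419.9,225.1,107,-95.3)
E
```

```text
[202. 238.] ctr 471.1 374.8 size 170 102 long-axis ang 5.6 ztop 33.8 n 706
[249. 254.] ctr 419.9 225.1 size 101 170 long-axis ang 174.6 ztop 33.4 n 667
now [449.9 -10.6 187.8] [-1.7999e+02  5.0000e-02  9.5700e+00] tool-axis mm [   9.7 -237.4   80.8]
turn deg (tool) [ -0.    0.  -75.1]
now [449.9 -10.6 187.8] [-1.7999e+02  5.0000e-02  9.5700e+00] tool-axis mm [   9.7 -237.4   80.8]
turn deg (tool) [  0.    0.  104.9]
```

>>> play_rows(commands=[{"x": 0.001, "y": -0.018, "z": 0, "wx": 0, "wy": 0, "wz": 0, "grip": 0.5}, {"x": 0.001, "y": -0.035, "z": 0, "wx": 0, "wy": 0, "wz": 0, "grip": 0.5}, {"x": 0.002, "y": -0.04, "z": 0, "wx": 0, "wy": 0, "wz": 0, "grip": 0.5}, {"x": 0.002, "y": -0.04, "z": 0, "wx": 0, "wy": 0, "wz": 0, "grip": 0.5}, {"x": 0.002, "y": -0.04, "z": 0, "wx": 0, "wy": 0, "wz": 0, "grip": 0.5}, {"x": 0.001, "y": -0.04, "z": 0, "wx": 0, "wy": 0, "wz": 0, "grip": 0.5}, {"x": 0.001, "y": -0.024, "z": 0, "wx": 0, "wy": 0, "wz": -4, "grip": 0.5}, {"x": 0, "y": 0, "z": 0.02, "wx": 0, "wy": 0, "wz": -9, "grip": 0.5}, {"x": 0, "y": 0, "z": 0.02, "wx": 0, "wy": 0, "wz": -9, "grip": 0.5}, {"x": 0, "y": 0, "z": 0.02, "wx": 0, "wy": 0, "wz": -9, "grip": 0.5}, {"x": 0, "y": 0, "z": 0.02, "wx": 0, "wy": 0, "wz": -9, "grip": 0.5}, {"x": 0, "y": 0, "z": 0, "wx": 0, "wy": 0, "wz": -9, "grip": 0.5}, {"x": 0, "y": 0, "z": 0, "wx": 0, "wy": 0, "wz": -9, "grip": 0.5}, {"x": 0, "y": 0, "z": 0, "wx": 0, "wy": 0, "wz": -9, "grip": 0.5}, {"x": 0, "y": 0, "z": 0, "wx": 0, "wy": 0, "wz": -8, "grip": 0.5}, {"x": 0, "y": 0, "z": 0, "wx": 0, "wy": 0, "wz": 0, "grip": 0.5}, {"x": 0, "y": 0, "z": 0, "wx": 0, "wy": 0, "wz": 0, "grip": 0.5}])

```text
clock: 33.05
eef_pos: [420.4, 224.6, 107.9]
eef_rot: [-3.14, 0.001, 1.473]
wrist_force: [-0.3, 0.8, 0.5]
finger_gap: 47.2
```

```bash
python3 - <<'E'
from h import *
grab('top','l');grab('side','l');trays('l'); trays('l','side');go(419.9,225.1,7,84.7); caddy('l')
im=cv2.imread('pics/l_top.png')[160:310,170:470]; cv2.imwrite('pics/l_c.png',cv2.resize(im,None,fx=2.6,fy=2.6,interpolation=cv2.INTER_CUBIC))
E
```

```text
[199. 230.] ctr 471.1 375.1 size 170 103 long-axis ang 5.7 ztop 33.5 n 506
[320. 245.] ctr 445.7 5.4 size 100 200 long-axis ang 99.5 ztop 85.0 n 2168
[259. 248.] ctr 418.7 201.4 size 54 168 long-axis ang 174.4 ztop 33.2 n 190
[277. 231.] ctr 418.2 224.1 size 115 173 long-axis ang 173.8 ztop 34.4 n 498
[315. 263.] ctr 443.6 3.7 size 106 208 long-axis ang 98.9 ztop 86.1 n 1637
now [420.6 224.7 108.2] [-1.7997e+02  2.0000e-02  8.4450e+01] tool-axis mm [  0.4  -0.6 101.2]
turn deg (tool) [-0.   0.  -0.2]
top tab 85 ((626.2088623046875, -108.3506851196289), (34.922611236572266, 13.787620544433594), 89.9814224243164) 260.7929057927113
```

View pics/l_c.png

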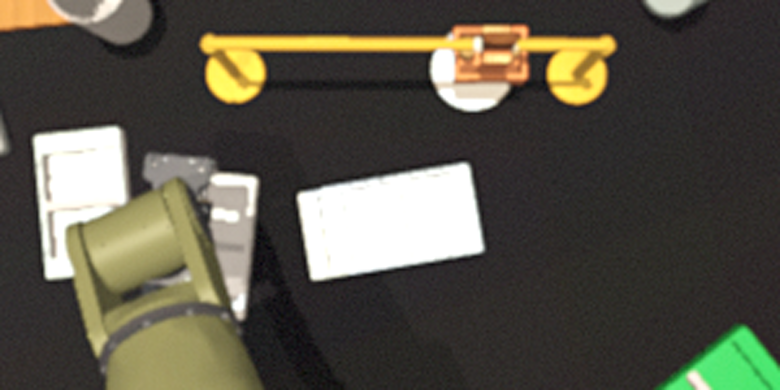

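The two stacked trays span 200 × 100 mm at 99.5°, as intended. Picking the third.

>>> play_rows(commands=[{"x": 0, "y": -0.0005, "z": 0.02, "wx": 0, "wy": 0, "wz": 0, "grip": 0.5}, {"x": 0, "y": 0, "z": 0.025, "wx": 0, "wy": 0, "wz": 0, "grip": 0.5}, {"x": 0, "y": 0, "z": 0.025, "wx": 0, "wy": 0, "wz": 0, "grip": 0.5}, {"x": 0, "y": 0, "z": 0.015, "wx": 0, "wy": 0, "wz": 0, "grip": 0.5}, {"x": 0, "y": 0, "z": 0.01, "wx": 0, "wy": 0, "wz": 0, "grip": 0.5}, {"x": 0, "y": 0, "z": 0.006, "wx": 0, "wy": 0, "wz": 0, "grip": 0.5}, {"x": 0, "y": 0, "z": 0, "wx": 0, "wy": 0, "wz": 0, "grip": 0.5}, {"x": 0, "y": 0, "z": 0, "wx": 0, "wy": 0, "wz": 0, "grip": 0}, {"x": 0, "y": 0, "z": 0, "wx": 0, "wy": 0, "wz": 0, "grip": 0}, {"x": 0, "y": 0, "z": 0, "wx": 0, "wy": 0, "wz": 0, "grip": 0}, {"x": 0, "y": 0, "z": 0, "wx": 0, "wy": 0, "wz": 0, "grip": 0}, {"x": 0, "y": 0, "z": 0, "wx": 0, "wy": 0, "wz": 0, "grip": 0}, {"x": 0, "y": 0, "z": 0, "wx": 0, "wy": 0, "wz": 0, "grip": 0}], squeeze=45)

```text
clock: 34.78
eef_pos: [420.3, 224.8, 7.7]
eef_rot: [3.141, -0.0, 1.476]
wrist_force: [-1.4, -0.9, 2.9]
finger_gap: 9.8
```

>>> play_rows(commands=[{"x": 0, "y": 0, "z": -0.01, "wx": 0, "wy": 0, "wz": 0, "grip": 0}, {"x": 0, "y": 0, "z": -0.03, "wx": 0, "wy": 0, "wz": 0, "grip": 0}, {"x": 0, "y": 0, "z": -0.035, "wx": 0, "wy": 0, "wz": 0, "grip": 0}, {"x": 0, "y": 0, "z": -0.035, "wx": 0, "wy": 0, "wz": 0, "grip": 0}, {"x": 0, "y": 0, "z": -0.025, "wx": 0, "wy": 0, "wz": 0, "grip": 0}, {"x": 0, "y": 0, "z": -0.015, "wx": 0, "wy": 0, "wz": 4, "grip": 0}, {"x": 0, "y": 0, "z": 0, "wx": 0, "wy": 0, "wz": 8, "grip": 0}, {"x": 0, "y": 0, "z": 0, "wx": 0, "wy": 0, "wz": 9, "grip": 0}, {"x": 0, "y": 0, "z": 0, "wx": 0, "wy": 0, "wz": 9, "grip": 0}, {"x": 0, "y": 0, "z": 0, "wx": 0, "wy": 0, "wz": 9, "grip": 0}, {"x": 0, "y": 0, "z": 0, "wx": 0, "wy": 0, "wz": 9, "grip": 0}, {"x": 0, "y": 0, "z": 0, "wx": 0, "wy": 0, "wz": 9, "grip": 0}, {"x": 0, "y": 0, "z": 0, "wx": 0, "wy": 0, "wz": 9, "grip": 0}, {"x": 0, "y": 0, "z": 0, "wx": 0, "wy": 0, "wz": 6, "grip": 0}, {"x": 0, "y": 0, "z": 0, "wx": 0, "wy": 0, "wz": 3, "grip": 0}, {"x": 0, "y": 0, "z": 0, "wx": 0, "wy": 0, "wz": 0, "grip": 0}])

```text
clock: 36.78
eef_pos: [420.1, 224.7, 157.8]
eef_rot: [3.142, 0.0, 0.167]
wrist_force: [0.5, -0.0, -2.0]
finger_gap: 9.5
```

```bash
python3 - <<'E'
from h import *
go(445.5,18.9,91.3,9.6);s=manip.read_state();print(s['wrist_force'],s['finger_gap'])
E
```

```text
now [420.1 224.7 157.8] [180.     0.     9.59] tool-axis mm [ -9.2 207.2  66.5]
turn deg (tool) [ 0.  0. -0.]
[ 0.53301784 -0.04241903 -1.95396067] 9.456624236622055
```

>>> play_rows(commands=[{"x": -0.001, "y": 0.015, "z": 0, "wx": 0, "wy": 0, "wz": 0, "grip": 0}, {"x": -0.001, "y": 0.03, "z": 0, "wx": 0, "wy": 0, "wz": 0, "grip": 0}, {"x": -0.002, "y": 0.032, "z": 0, "wx": 0, "wy": 0, "wz": 0, "grip": 0}, {"x": -0.002, "y": 0.032, "z": 0, "wx": 0, "wy": 0, "wz": 0, "grip": 0}, {"x": -0.001, "y": 0.032, "z": 0, "wx": 0, "wy": 0, "wz": 0, "grip": 0}, {"x": -0.001, "y": 0.032, "z": 0, "wx": 0, "wy": 0, "wz": 0, "grip": 0}, {"x": -0.001, "y": 0.022, "z": 0.01, "wx": 0, "wy": 0, "wz": 0, "grip": 0}, {"x": 0, "y": 0.012, "z": 0.02, "wx": 0, "wy": 0, "wz": 0, "grip": 0}, {"x": 0, "y": 0, "z": 0.02, "wx": 0, "wy": 0, "wz": 0, "grip": 0}, {"x": 0, "y": 0, "z": 0, "wx": 0, "wy": 0, "wz": 0, "grip": 0}, {"x": 0, "y": 0, "z": 0, "wx": 0, "wy": 0, "wz": 0, "grip": 0}])

```text
clock: 38.15
eef_pos: [446.0, 18.9, 108.4]
eef_rot: [3.141, -0.001, 0.167]
wrist_force: [-0.4, -0.1, -1.9]
finger_gap: 9.8
```

```bash
python3 - <<'E'
from h import *
go(445.5,18.9,92,9.6);s=manip.read_state();print(s['wrist_force'],s['finger_gap'])
grab('side','m');
im=cv2.imread('pics/m_side.png')[180:400,240:460]; cv2.imwrite('pics/m_c.png',cv2.resize(im,None,fx=2.7,fy=2.7,interpolation=cv2.INTER_CUBIC))
E
```

```text
now [446.   18.9 108.4] [ 1.7999e+02 -5.0000e-02  9.5900e+00] tool-axis mm [-0.5 -0.1 16.4]
turn deg (tool) [ 0. -0. -0.]
[-0.35507401 -0.10838754 -1.9025712 ] 9.78990524471092
```

View pics/m_c.png

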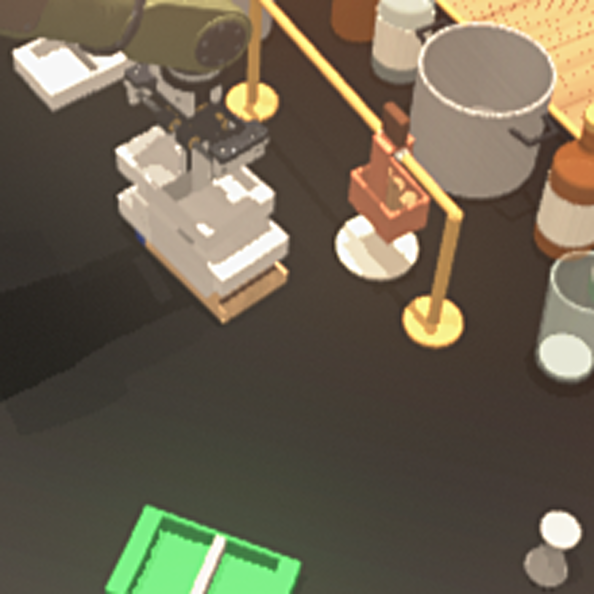

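The third tray is level above the stack. Set it down, release and rise.

>>> play_rows(commands=[{"x": -0.0005, "y": 0, "z": 0.008, "wx": 0, "wy": 0, "wz": 0, "grip": 0}, {"x": 0, "y": 0, "z": 0.006, "wx": 0, "wy": 0, "wz": 0, "grip": 0}, {"x": 0, "y": 0, "z": 0.0024, "wx": 0, "wy": 0, "wz": 0, "grip": 0}, {"x": 0, "y": 0, "z": 0, "wx": 0, "wy": 0, "wz": 0, "grip": 0}, {"x": 0, "y": 0, "z": 0, "wx": 0, "wy": 0, "wz": 0, "grip": 0.2}, {"x": 0, "y": 0, "z": 0, "wx": 0, "wy": 0, "wz": 0, "grip": 0.4}, {"x": 0, "y": 0, "z": 0, "wx": 0, "wy": 0, "wz": 0, "grip": 0.5}, {"x": 0, "y": 0, "z": -0.01, "wx": 0, "wy": 0, "wz": 0, "grip": 0.5}, {"x": 0, "y": 0, "z": -0.03, "wx": 0, "wy": 0, "wz": 0, "grip": 0.5}, {"x": 0, "y": 0, "z": -0.04, "wx": 0, "wy": 0, "wz": 0, "grip": 0.5}, {"x": 0, "y": 0, "z": -0.02, "wx": 0, "wy": 0, "wz": 0, "grip": 0.5}, {"x": 0, "y": 0, "z": 0, "wx": 0, "wy": 0, "wz": 0, "grip": 0.5}])

```text
clock: 39.7
eef_pos: [445.9, 19.0, 192.7]
eef_rot: [3.141, -0.003, 0.167]
wrist_force: [0.1, -0.2, -0.7]
finger_gap: 47.0
```

```bash
python3 - <<'E'
from h import *
grab('top','n');trays('n'); go(471.1,375,107,95.7)
E
```

```text
[202. 238.] ctr 471.3 374.9 size 170 103 long-axis ang 5.8 ztop 33.6 n 704
now [445.3  19.1 191.4] [ 1.7999e+02 -5.0000e-02  9.5700e+00] tool-axis mm [  84.5 -346.7   84.4]
turn deg (tool) [  0.1  -0.  -86.1]
```

>>> play_rows(commands=[{"x": 0.004, "y": -0.018, "z": 0, "wx": 0, "wy": 0, "wz": 0, "grip": 0.5}, {"x": 0.0085, "y": -0.035, "z": 0, "wx": 0, "wy": 0, "wz": 0, "grip": 0.5}, {"x": 0.009, "y": -0.037, "z": 0, "wx": 0, "wy": 0, "wz": 0, "grip": 0.5}, {"x": 0.009, "y": -0.037, "z": 0, "wx": 0, "wy": 0, "wz": 0, "grip": 0.5}, {"x": 0.009, "y": -0.037, "z": 0, "wx": 0, "wy": 0, "wz": 0, "grip": 0.5}, {"x": 0.009, "y": -0.037, "z": 0, "wx": 0, "wy": 0, "wz": 0, "grip": 0.5}, {"x": 0.009, "y": -0.037, "z": 0, "wx": 0, "wy": 0, "wz": 0, "grip": 0.5}, {"x": 0.009, "y": -0.037, "z": 0, "wx": 0, "wy": 0, "wz": 0, "grip": 0.5}, {"x": 0.009, "y": -0.037, "z": 0, "wx": 0, "wy": 0, "wz": 0, "grip": 0.5}, {"x": 0.009, "y": -0.035, "z": 0, "wx": 0, "wy": 0, "wz": -5, "grip": 0.5}, {"x": 0, "y": 0, "z": 0, "wx": 0, "wy": 0, "wz": -9, "grip": 0.5}, {"x": 0, "y": 0, "z": 0, "wx": 0, "wy": 0, "wz": -9, "grip": 0.5}, {"x": 0, "y": 0, "z": 0.02, "wx": 0, "wy": 0, "wz": -9, "grip": 0.5}, {"x": 0, "y": 0, "z": 0.02, "wx": 0, "wy": 0, "wz": -9, "grip": 0.5}, {"x": 0, "y": 0, "z": 0.02, "wx": 0, "wy": 0, "wz": -9, "grip": 0.5}, {"x": 0, "y": 0, "z": 0.02, "wx": 0, "wy": 0, "wz": -9, "grip": 0.5}, {"x": 0, "y": 0, "z": 0, "wx": 0, "wy": 0, "wz": -9, "grip": 0.5}, {"x": 0, "y": 0, "z": 0, "wx": 0, "wy": 0, "wz": -9, "grip": 0.5}, {"x": 0, "y": 0, "z": 0, "wx": 0, "wy": 0, "wz": -9, "grip": 0.5}, {"x": 0, "y": 0, "z": 0, "wx": 0, "wy": 0, "wz": 0, "grip": 0.5}])

```text
clock: 42.25
eef_pos: [470.4, 375.0, 109.8]
eef_rot: [-3.14, 0.001, 1.667]
wrist_force: [-0.3, 0.3, 0.7]
finger_gap: 46.8
```

```bash
python3 - <<'E'
from h import *
grab('top','o');grab('side','o');trays('o'); trays('o','side');go(471.2,374.9,7,95.7); caddy('o')
E
```

```text
[207. 234.] ctr 472.7 363.2 size 170 78 long-axis ang 5.7 ztop 33.7 n 352
[319. 245.] ctr 446.1 5.3 size 101 200 long-axis ang 99.5 ztop 117.0 n 2295
[271. 201.] ctr 469.9 371.6 size 175 112 long-axis ang 6.6 ztop 35.0 n 428
[313. 258.] ctr 444.3 5.3 size 109 206 long-axis ang 99.5 ztop 117.5 n 2170
now [470.6 375.1 110.3] [-1.7994e+02  4.0000e-02  9.5360e+01] tool-axis mm [ -0.2   0.7 103.3]
turn deg (tool) [-0.1  0.  -0.3]
top tab 83 ((626.397705078125, -108.32716369628906), (13.881939888000488, 34.92937088012695), 1.0023589134216309) 258.38355242029957
```

View pics/o_side.png

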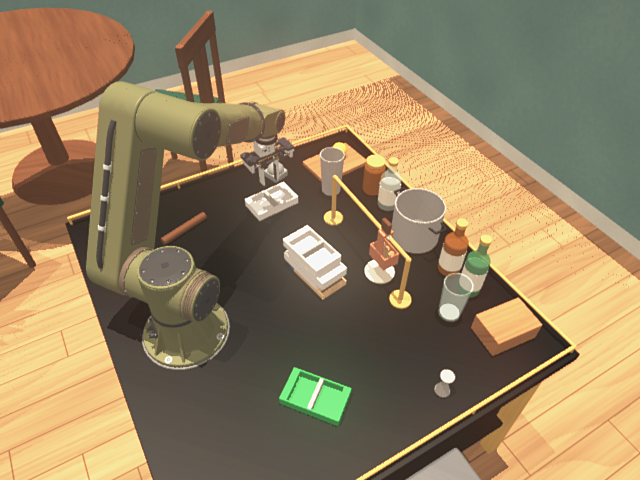

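The three-tray stack is intact (pixel (313,258)) and the gripper is over the fourth tray.

>>> play_rows(commands=[{"x": 0, "y": 0.0005, "z": 0.02, "wx": 0, "wy": 0, "wz": 0, "grip": 0.5}, {"x": 0, "y": 0, "z": 0.027, "wx": 0, "wy": 0, "wz": 0, "grip": 0.5}, {"x": 0, "y": 0, "z": 0.025, "wx": 0, "wy": 0, "wz": 0, "grip": 0.5}, {"x": 0, "y": 0, "z": 0.015, "wx": 0, "wy": 0, "wz": 0, "grip": 0.5}, {"x": 0, "y": 0, "z": 0.01, "wx": 0, "wy": 0, "wz": 0, "grip": 0.5}, {"x": 0, "y": 0, "z": 0.006, "wx": 0, "wy": 0, "wz": 0, "grip": 0.5}, {"x": 0, "y": 0, "z": 0, "wx": 0, "wy": 0, "wz": 0, "grip": 0.5}, {"x": 0, "y": 0, "z": 0, "wx": 0, "wy": 0, "wz": 0, "grip": 0}, {"x": 0, "y": 0, "z": 0, "wx": 0, "wy": 0, "wz": 0, "grip": 0}, {"x": 0, "y": 0, "z": 0, "wx": 0, "wy": 0, "wz": 0, "grip": 0}, {"x": 0, "y": 0, "z": 0, "wx": 0, "wy": 0, "wz": 0, "grip": 0}, {"x": 0, "y": 0, "z": 0, "wx": 0, "wy": 0, "wz": 0, "grip": 0}, {"x": 0, "y": 0, "z": 0, "wx": 0, "wy": 0, "wz": 0, "grip": 0}], squeeze=45)

```text
clock: 43.98
eef_pos: [471.4, 375.4, 8.2]
eef_rot: [3.142, -0.0, 1.668]
wrist_force: [-0.5, -0.6, 1.6]
finger_gap: 9.5
```

>>> play_rows(commands=[{"x": 0, "y": 0, "z": -0.01, "wx": 0, "wy": 0, "wz": 0, "grip": 0}, {"x": 0, "y": 0, "z": -0.03, "wx": 0, "wy": 0, "wz": 0, "grip": 0}, {"x": 0, "y": 0, "z": -0.04, "wx": 0, "wy": 0, "wz": 0, "grip": 0}, {"x": 0, "y": 0, "z": -0.04, "wx": 0, "wy": 0, "wz": 0, "grip": 0}, {"x": 0, "y": 0, "z": -0.04, "wx": 0, "wy": 0, "wz": 0, "grip": 0}, {"x": 0, "y": 0, "z": -0.02, "wx": 0, "wy": 0, "wz": 5, "grip": 0}, {"x": 0, "y": 0, "z": 0, "wx": 0, "wy": 0, "wz": 9, "grip": 0}, {"x": 0, "y": 0, "z": 0, "wx": 0, "wy": 0, "wz": 9, "grip": 0}, {"x": 0, "y": 0, "z": 0, "wx": 0, "wy": 0, "wz": 9, "grip": 0}, {"x": 0, "y": 0, "z": 0, "wx": 0, "wy": 0, "wz": 9, "grip": 0}, {"x": 0, "y": 0, "z": 0, "wx": 0, "wy": 0, "wz": 9, "grip": 0}, {"x": 0, "y": 0, "z": 0, "wx": 0, "wy": 0, "wz": 9, "grip": 0}, {"x": 0, "y": 0, "z": 0, "wx": 0, "wy": 0, "wz": 9, "grip": 0}, {"x": 0, "y": 0, "z": 0, "wx": 0, "wy": 0, "wz": 9, "grip": 0}, {"x": 0, "y": 0, "z": 0, "wx": 0, "wy": 0, "wz": 6, "grip": 0}, {"x": 0, "y": 0, "z": 0, "wx": 0, "wy": 0, "wz": 3, "grip": 0}, {"x": 0, "y": 0, "z": 0, "wx": 0, "wy": 0, "wz": 0, "grip": 0}])

```text
clock: 46.1
eef_pos: [471.3, 375.3, 188.4]
eef_rot: [-3.142, 0.0, 0.167]
wrist_force: [0.1, -0.1, -2.9]
finger_gap: 9.8
```

```bash
python3 - <<'E'
from h import *
go(450.5,-10.7,123.3,9.6);s=manip.read_state();print(s['wrist_force'],s['finger_gap'])
E
```

```text
now [471.3 375.3 188.4] [-180.      0.      9.59] tool-axis mm [-84.8 377.1  65.1]
turn deg (tool) [-0.  0. -0.]
[ 0.07806392 -0.13060233 -2.85198716] 9.827700432430062
```

>>> play_rows(commands=[{"x": -0.003, "y": 0.015, "z": 0, "wx": 0, "wy": 0, "wz": 0, "grip": 0}, {"x": -0.006, "y": 0.03, "z": 0, "wx": 0, "wy": 0, "wz": 0, "grip": 0}, {"x": -0.008, "y": 0.034, "z": 0, "wx": 0, "wy": 0, "wz": 0, "grip": 0}, {"x": -0.008, "y": 0.034, "z": 0, "wx": 0, "wy": 0, "wz": 0, "grip": 0}, {"x": -0.008, "y": 0.034, "z": 0, "wx": 0, "wy": 0, "wz": 0, "grip": 0}, {"x": -0.008, "y": 0.034, "z": 0, "wx": 0, "wy": 0, "wz": 0, "grip": 0}, {"x": -0.008, "y": 0.034, "z": 0, "wx": 0, "wy": 0, "wz": 0, "grip": 0}, {"x": -0.008, "y": 0.034, "z": 0, "wx": 0, "wy": 0, "wz": 0, "grip": 0}, {"x": -0.008, "y": 0.034, "z": 0, "wx": 0, "wy": 0, "wz": 0, "grip": 0}, {"x": -0.008, "y": 0.034, "z": 0, "wx": 0, "wy": 0, "wz": 0, "grip": 0}, {"x": -0.006, "y": 0.032, "z": 0, "wx": 0, "wy": 0, "wz": 0, "grip": 0}, {"x": -0.005, "y": 0.018, "z": 0.01, "wx": 0, "wy": 0, "wz": 0, "grip": 0}, {"x": -0.001, "y": 0.01, "z": 0.02, "wx": 0, "wy": 0, "wz": 0, "grip": 0}, {"x": 0, "y": 0, "z": 0.018, "wx": 0, "wy": 0, "wz": 0, "grip": 0}, {"x": 0, "y": 0, "z": 0, "wx": 0, "wy": 0, "wz": 0, "grip": 0}, {"x": 0, "y": 0, "z": 0, "wx": 0, "wy": 0, "wz": 0, "grip": 0}])

```text
clock: 48.1
eef_pos: [450.3, -10.7, 141.0]
eef_rot: [3.141, -0.001, 0.167]
wrist_force: [-0.1, 0.5, -1.8]
finger_gap: 9.8
```

```bash
python3 - <<'E'
from h import *
go(450.5,-10.7,124.5,9.6);s=manip.read_state();print(s['wrist_force'],s['finger_gap'])
grab('side','p');
im=cv2.imread('pics/p_side.png')[180:400,240:460]; cv2.imwrite('pics/p_c.png',cv2.resize(im,None,fx=2.7,fy=2.7,interpolation=cv2.INTER_CUBIC))
E
```

```text
now [450.3 -10.7 141. ] [ 1.7998e+02 -6.0000e-02  9.5900e+00] tool-axis mm [ 0.1  0.  16.5]
turn deg (tool) [ 0.  -0.1 -0. ]
[-0.11038491  0.52829395 -1.76390724] 9.833968897080169
```

View pics/p_c.png

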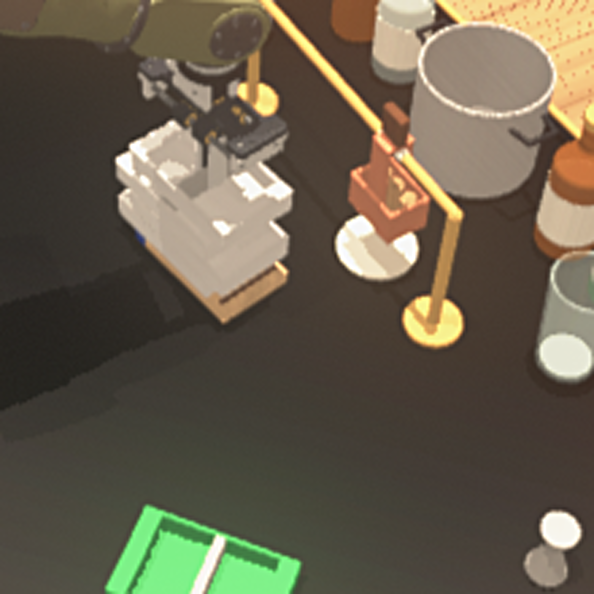

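The fourth tray is level over the stack. Set it down, release, rise and move clear.

>>> play_rows(commands=[{"x": 0, "y": 0, "z": 0.008, "wx": 0, "wy": 0, "wz": 0, "grip": 0}, {"x": 0, "y": 0, "z": 0.006, "wx": 0, "wy": 0, "wz": 0, "grip": 0}, {"x": 0, "y": 0, "z": 0.0024, "wx": 0, "wy": 0, "wz": 0, "grip": 0}, {"x": 0, "y": 0, "z": 0, "wx": 0, "wy": 0, "wz": 0, "grip": 0}, {"x": 0, "y": 0, "z": 0, "wx": 0, "wy": 0, "wz": 0, "grip": 0.2}, {"x": 0, "y": 0, "z": 0, "wx": 0, "wy": 0, "wz": 0, "grip": 0.4}, {"x": 0, "y": 0, "z": 0, "wx": 0, "wy": 0, "wz": 0, "grip": 0.5}, {"x": 0, "y": 0, "z": -0.01, "wx": 0, "wy": 0, "wz": 0, "grip": 0.5}, {"x": 0, "y": 0, "z": -0.03, "wx": 0, "wy": 0, "wz": 0, "grip": 0.5}, {"x": 0, "y": 0, "z": -0.04, "wx": 0, "wy": 0, "wz": 0, "grip": 0.5}, {"x": 0, "y": 0, "z": -0.04, "wx": 0, "wy": 0, "wz": 0, "grip": 0.5}, {"x": 0, "y": 0, "z": 0, "wx": 0, "wy": 0, "wz": 0, "grip": 0.5}])

```text
clock: 49.65
eef_pos: [451.2, -10.6, 246.9]
eef_rot: [3.14, -0.005, 0.167]
wrist_force: [0.0, -0.7, -0.2]
finger_gap: 46.9
```

>>> play_rows(commands=[{"x": 0, "y": 0.02, "z": 0, "wx": 0, "wy": 0, "wz": 0, "grip": 0.5}, {"x": -0.006, "y": 0.04, "z": 0, "wx": 0, "wy": 0, "wz": 0, "grip": 0.5}, {"x": -0.006, "y": 0.04, "z": 0, "wx": 0, "wy": 0, "wz": 0, "grip": 0.5}, {"x": -0.006, "y": 0.04, "z": 0, "wx": 0, "wy": 0, "wz": 0, "grip": 0.5}, {"x": -0.006, "y": 0.04, "z": 0, "wx": 0, "wy": 0, "wz": 0, "grip": 0.5}, {"x": -0.006, "y": 0.04, "z": 0, "wx": 0, "wy": 0, "wz": 0, "grip": 0.5}, {"x": -0.006, "y": 0.04, "z": 0, "wx": 0, "wy": 0, "wz": 0, "grip": 0.5}, {"x": -0.006, "y": 0.04, "z": 0, "wx": 0, "wy": 0, "wz": 0, "grip": 0.5}, {"x": -0.006, "y": 0.02, "z": 0, "wx": 0, "wy": 0, "wz": 0, "grip": 0.5}, {"x": 0, "y": 0, "z": 0, "wx": 0, "wy": 0, "wz": 0, "grip": 0.5}])

```text
clock: 50.9
eef_pos: [455.7, -334.4, 243.1]
eef_rot: [-3.141, 0.001, 0.166]
wrist_force: [-0.7, 0.7, -0.0]
finger_gap: 47.1
```

```bash
python3 - <<'E'
from h import *
grab('top','q');grab('side','q');trays('q'); trays('q','side');caddy('q')
W=world('top',np.load('pics/q_top.npy')); c=np.array([450.5,-10.7]); a=np.radians(99.6); u=np.array([np.cos(a),np.sin(a)]); v=np.array([-u[1],u[0]])
for lo,hi in((140,156),(108,118),(76,86)):
    m=(W[...,2]>lo)&(W[...,2]<hi)&(abs(W[...,0]-450)<120)&(abs(W[...,1])<150); q=W[m][:,:2]-c
    x,y=q@u,q@v; print(lo,len(q),'x',x.min().round(1),x.max().round(1),'y',y.min().round(1),y.max().round(1))
m=(W[...,2]>140)&(W[...,2]<156)&(abs(W[...,0]-450)<120)&(abs(W[...,1])<150);print(cv2.minAreaRect(W[m][:,:2].astype(np.float32)))
im=np.hstack([cv2.resize(cv2.imread('pics/q_top.png')[200:290,260:380],None,fx=3.2,fy=3.2),cv2.resize(cv2.imread('pics/q_side.png')[200:320,260:380],(384,288))]); cv2.imwrite('pics/q_c.png',im)
print(manip.read_state()['eef_pos'])
E
```

```text
[319. 244.] ctr 445.9 5.4 size 100 201 long-axis ang 99.5 ztop 149.0 n 2399
[315. 258.] ctr 442.5 4.9 size 108 207 long-axis ang 99.8 ztop 148.5 n 2354
top tab 83 ((626.4439086914062, -108.45637512207031), (13.811884880065918, 34.86661911010742), 0.4766193926334381) 259.8901441410105
140 746 x -83.7 86.9 y -48.2 51.9
108 458 x -64.8 116.9 y -48.3 51.4
76 13 x 90.4 98.0 y -42.7 40.3
((448.3899841308594, -9.429794311523438), (100.1126937866211, 170.5584716796875), 9.563720703125)
[ 456.1711306  -333.12999777  243.62916114]
```

View pics/q_c.png

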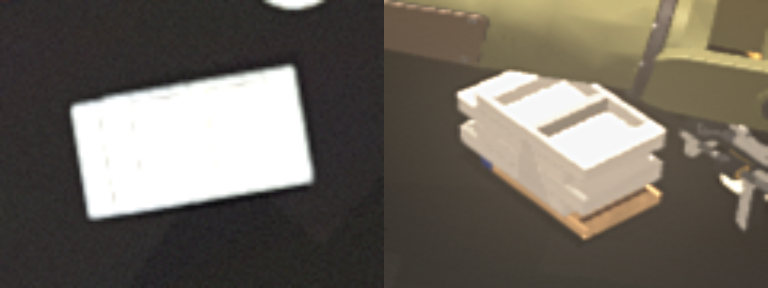

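View pics/q_top.png

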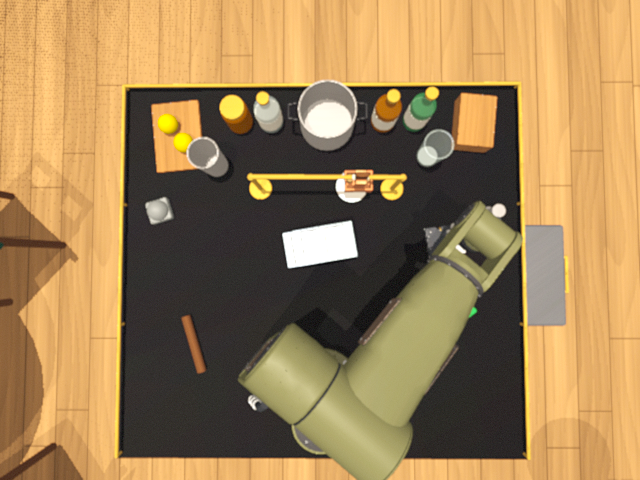

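The stack alternates as required, with every tray within about 2 mm of its place. The caddy hangs on the band, the bystanders are in place and the arm is clear. Handing in.

>>> play_rows(commands=[{"x": 0, "y": 0, "z": 0, "wx": 0, "wy": 0, "wz": 0, "grip": 0.5}, {"x": 0, "y": 0, "z": 0, "wx": 0, "wy": 0, "wz": 0, "grip": 0.5}])

```text
clock: 51.25
eef_pos: [456.3, -333.4, 244.0]
eef_rot: [3.141, -0.0, 0.168]
wrist_force: [-0.3, 0.1, -0.4]
finger_gap: 46.9
```

```bash
python3 -c "
from cell import manip
print(manip.sign_off())"
```

```text
the job is handed in; nothing more can be done
None
```

The caddy is on the rail at the white band and all four trays are stacked on the stand; I handed the job in at about 51 s, with no verdict reported.

- **Caddy:** I hooked it about 125 mm from the band, then slid it along, still hooked, and released it. It last read y ≈ −108.5 mm against a band centre of −109.5 mm.
- **Stack:** I alternated the trays +30 / 0 / +30 / 0 mm towards the blue end. One tray was knocked about 4 cm during the run, so I found it again in the images and picked it from there. The last top view put the top tray about 2 mm off the stand's centre and within 0.1° of its line. The whole stack measured about 200 × 100 mm with its top at 149 mm, against 148 mm expected.
- **Bystanders and green tray:** in the last picture the shaker, glass, ice mould, coaster and jigger were where they started, by eye rather than measured. The arm then mostly hid the green look-alike; I never went near it.
- **Checks that disagreed:** the side camera read the caddy tab and the stack 2–3 mm nearer in x than the top camera. I put that down to its slanted view, and it is well inside tolerance. No check failed.

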